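Register a flat-edged filter glass in its curing fixture

TASK

The smoked-glass disc lies in the curing fixture with its flat edge pointing the wrong way. Press lightly on the glass with a fingertip and turn it until its flat lies flush against the alignment bar, then swing the weighted arm over and let it down gently so that its rubber foot holds the disc there. The glass is brittle, so never press hard on it, keep it in the fixture, and leave the other things on the bench where they are.

Things in the scene. Friction and masses are not known exactly. Their poses are not given: they have to be found in the camera images.
- fixture: Curing fixture fixed to the bench: pale grey metal plate 144 (x) x 166 (y) x 12 mm on levelling feet, spanning -60 to +84 mm in own x, -105 to +61 mm in own y. Origin: underside of the plate (6 to 12 mm above the bench), straight below the disc's centre; z up, x to the alignment bar. The disc lies in a round steel nest (inner radius 40.7 mm, wall 8 mm), top 20 mm above the origin, open towards the bar.
- bar_face (a point): Where the middle of the alignment bar's face lies when the flat is home: 33.5 mm along +x and 18 mm above the fixture's origin; axes as the fixture's (it does not move with the bar).
- align_bar (a joint): Travel (m) of the steel alignment bar (14 x 46 mm, top 22 mm above the fixture's origin), which two springs push against the disc's edge towards the fixture's -x with 2 to 2.5 N: 0 = flat home against it, about -0.0065 = held back by the round rim. Behind it, for x over 63 mm, its block reaches 27 mm above the origin (screw heads 31 mm).
- disc: Loose disc of dark smoked glass, 80 mm diameter, 6 mm thick, about 75 g, one flat cut 33.5 mm from its centre. It lies on six nylon buttons. Origin: centre of its underside, 15 mm above the fixture's origin; its top face 21 mm above it, 1 mm proud of the nest. x points from the centre to the flat. Home: its x along the fixture's x.
- flat_mid (a point): Middle of the disc's flat (44 mm long). The disc turns in its nest when a fingertip presses on it 15 to 25 mm from its centre and circles that centre. Under some 3 N the fingertip slides over the glass; 6 to 9 N turns it, though it may lag. The seat is rigid: 1 mm too deep can mean over 10 N. In the last few degrees the sprung bar helps to square it up.
- weight_arm (a joint): Hinge angle (rad) of the weighted arm: 0 = down, level, foot on the disc's centre; 1.8 to 2.0 = open, leaning back past upright over the fixture's -y side. A steel bar 10 mm wide, 6 mm thick, 92 mm long. The hinge is stiff and damped: the arm stays where it is left when about upright and sinks shut by itself from below about 1 rad.
- hinge_axis (a point): On the arm's hinge axis, which runs along the fixture's x: at the fixture's x = 0, y = -80 mm, 40 mm above its origin, between two cheeks 27 mm apart over all, tops at 48 mm. When down, the arm points along the fixture's +y.
- weight_knob (a point): Centre of the black ball knob (14 mm) on the arm's brass weight: 80 mm along the arm from the hinge and 33 mm off the arm's centre line on the upper side (the outer, -y side when open). The weight is 25 mm in diameter and stands 3 to 23 mm off the centre line, under the knob; the rubber foot, 16 mm across, stands 19 mm out on the arm's other side.
- glue_bottle: small pale glue bottle with a pointed tip, 39 mm across, 118 mm tall, standing; origin at the middle of its underside; a bystander, leave it
- tweezers: steel tweezers, 14x120x9 mm, lying, long along own y; origin at the middle of its underside; a bystander, leave it
- measuring_cup: clear mixing cup, 52 mm across, 45 mm tall, standing; origin at the middle of its underside; a bystander, leave it
- marker: marker pen, 15x126x16 mm, lying, long along own y; origin at the middle of its underside; a bystander, leave it
- needle_file: needle file, 10x152x10 mm, lying, long along own y; origin at the middle of its underside; a bystander, leave it
- tip_tin: round tin of brass wool, 54 mm across, 27 mm tall; origin at the middle of its underside; a bystander, leave it
- mini_cutter: small yellow pliers, 59x120x11 mm, lying, long along own y; origin at the middle of its underside; a bystander, leave it
Not all that is in view belongs to the job. There is more than one size of the disc; the one meant has the size given above.

How it is judged:
By the outcome, as a careful person would: the job done as asked, in the order asked, and still so for the second after the job is handed in, with the robot touching nothing.
It also fails if it takes over 72 s, if anything falls off the work surface, if the arm or the gripper's body presses on something with over 40 N, if the wrist force passes 120 N, or if a joint passes its speed limit or range.

ROBOT

A 7-joint arm with a two-finger parallel gripper is mounted at the origin on a cart in front of the work surface, level with it; the furniture and walls round the work are solid. World frame = base frame: x ahead of the robot, y to its left, z up, the work surface at z = 0. Lengths are in mm, angles in rad, forces in N, time in s.
With the tool pointing down it reaches from about 400 to 850 mm from the base axis. Payload 10.4 kg.
Tool frame: the origin (TCP) lies at the very end of the fingers, on their centre line; the grasp point (between the pads) lies 19 mm behind it; z points along the fingers, y is the line along which they close (so a half turn about z gives the same grasp; the last joint's range is limited). The gripper opens to 87 mm and grips with 3 to 60 N. Pads are 19 mm wide; open, the fingers measure 117 mm over their backs; the gripper's body (75 mm by 190 mm) begins 51 mm behind the grasp point.
Start: joints at [-0.023, 0.332, -0.065, 1.46, 0.022, 1.35, -0.088], TCP at [625.024, 0.019, 194.576] pointing down, gripper open.
Joint ranges: [-2.6, 2.6], [-0.5, 2.12], [-1.47, 1.34], [0.16, 2.42], [-1.27, 4.41], [0.06, 2.06], [-2.6, 2.6]. Speed limits (rad/s): [2.22, 2.22, 2.79, 2.79, 3.14, 3.14, 3.14].

INTERFACE

Orientations are given as a 3x3 rotation matrix whose columns are the frame's x, y, z axes.
In Python, from cell import arm, vision gives the robot as it stands.
- The arm moves only by the tool servo_tool, never from a script. Its argument "deltas" is a list of rows, each an object of numbers: "tx", "ty", "tz": the shift along the world's x, y, z in mm; "wx", "wy", "wz": the turn, a rotation vector about the world's x, y, z in degrees; "jaw": the opening, from -1 (shut) to 1 (fully open). A call has 1 to 10 rows; each row is the pose to reach, as a shift and turn from the pose commanded when the call began; what a row does not reach only later rows make up. A row lasts 1/10 s, in which the tool goes at most 50 mm and 8.59 degrees, less where a joint would pass 70% of its speed; a pose out of reach is approached as far as the arm can. A call with a gripper value outside its range is refused whole. The fingers move at their own pace and stop on an object; "squeeze" is the grip in N (left out, the last holds). Time passes only in rows, so rows that repeat a pose let the fingers close. It gives the time, the measured TCP pose, the force, the opening and the grip force at its end, in the units of the state.
- arm.state(): the state, without advancing time (a new reading comes with each control period).
- vision.capture(name): name is "scene" or "side" or "wrist"; returns a dict with "image" (480x640x3 uint8, blue, green, red), "z_map" (480x640 float32, mm along the optical axis (not along the pixel's ray), 0 where there is no reading), "camera_matrix" (3x3 intrinsics, pixels), "rvec" (rotation vector, rad) and "tvec" (3), from world to camera coordinates, as OpenCV has them; the wrist camera has in their place "hand_eye" (4x4, takes a point from camera to tool coordinates, whose origin is the TCP and whose axes are the flange's). Camera axes: x right, y down, z forward; pixel columns grow to the right and rows downward; lengths in mm; the calibration is good to about 2 mm. The wrist camera is an equidistant fisheye: a pixel r from the principal point sees the ray r / f radians off the axis. A picture is of the moment at which its call begins: read the wrist's pose just before it.
- arm.finish_job(): hands the job in; it is judged then, once.
The state is a dict: "clock": time; "qpos": joint angles; "joint_velocities": joint speeds; "joint_torque": joint torques, N m; "tool_pos": TCP position; "tool_rot": TCP orientation; "ft_force": force on the tool from outside, world axes, zero at the start; "wrist_torque": the same for the moment, N m; "finger_gap": finger opening in mm; "finger_force": force on a finger pad.
Only numpy, scipy, OpenCV 4.12 (cv2) and the standard library are available. Lean on these libraries where they do the work, as an engineer would, in place of code of your own. Each camera call takes 0.05 s, during which the arm holds its last target. There are 200 camera calls.

## Working session

There is one attempt and no reset: what is moved stays moved. The work goes in short steps, Python scripts to look and compute and a tool call to move; the robot and the scene stay as the last step left them, time stands still between calls to the robot, and variables do not carry over. Pictures are saved under pics/ and viewed, at most 10 in all, crops included, and the job is handed in when it is done.

Besides the shell and the picture viewer there is one more tool, called after ">>>" as name(argument=value, ...) on one line, values as JSON. servo_tool: Moves the arm, as the interface text tells. Its arguments: {"type":"object","properties":{"deltas":{"type":"array"},"squeeze":{"type":"number"}},"required":["deltas"]}

```bash
ls; mkdir -p pics; cat > h.py <<'E'
import numpy as np, cv2
from cell import arm, vision
def cap(n):
    c=vision.capture(n); return c
def world(c,u,v,z=None):
    K=c['camera_matrix'];R,_=cv2.Rodrigues(np.array(c['rvec'],float));t=np.array(c['tvec'],float).ravel()
    u=np.atleast_1d(u).astype(float);v=np.atleast_1d(v).astype(float)
    r=np.stack([(u-K[0,2])/K[0,0],(v-K[1,2])/K[1,1],np.ones_like(u)],1)
    o=-R.T@t; d=r@R
    if z is None:
        s=c['z_map'][v.astype(int),u.astype(int)].astype(float)
    else: s=(z-o[2])/d[:,2]
    return o+d*s[:,None]
def proj(c,P):
    return cv2.projectPoints(np.atleast_2d(np.array(P,float)),np.array(c['rvec'],float),np.array(c['tvec'],float),c['camera_matrix'],None)[0][:,0]
E
python3 - <<'E'
from h import *
import pickle
for n in('scene','side','wrist'):
    s=arm.state();c=cap(n);c['st']=s;pickle.dump(c,open(n+'.pkl','wb'))
    cv2.imwrite(f'pics/{n}0.png',c['image'])
    if n!='wrist':
        R,_=cv2.Rodrigues(np.array(c['rvec'],float));print(n,-R.T@np.array(c['tvec']).ravel(),R[2],c['camera_matrix'][0,0])
    else: print(c['hand_eye'],c['camera_matrix'])
E
```

```text
pics
scene [-293.94709686 1066.89085713  860.67749828] [ 0.554402   -0.64940068 -0.52049704] 558.7928916132207
side [ 424.09668146 1101.68648457  838.43152853] [ 0.09314476 -0.80668689 -0.58359259] 579.4530919110907
[[ 4.13729306e-05 -9.69075105e-01 -2.46765961e-01  6.63811181e+01]
 [ 9.99999994e-01  1.62782658e-05  1.03734195e-04  6.66281596e-01]
 [-9.65093035e-05 -2.46765964e-01  9.69075100e-01 -1.89972601e+02]
 [ 0.00000000e+00  0.00000000e+00  0.00000000e+00  1.00000000e+00]] [[371.64829954   0.         319.2391636 ]
 [  0.         371.64829954 239.67879928]
 [  0.           0.           1.        ]]
```

View pics/side0.png

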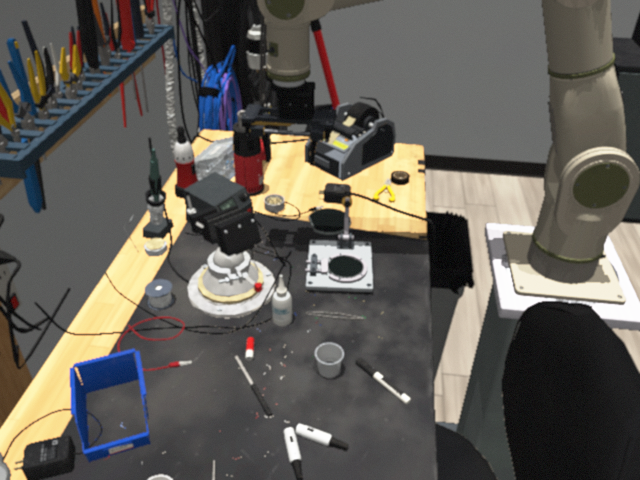

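View pics/wrist0.png

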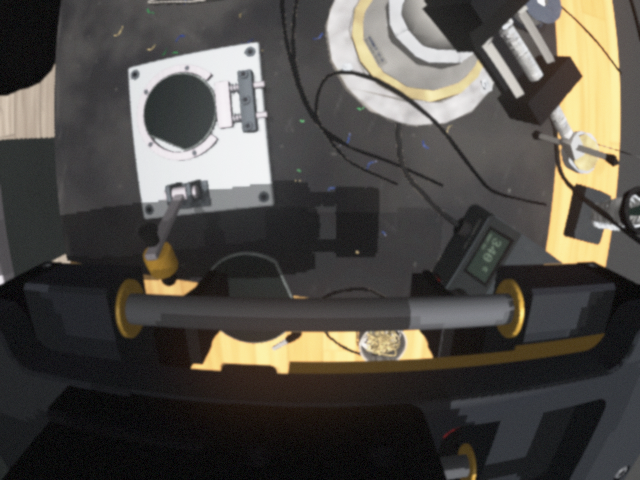

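The side view shows the fixture around (340,265), with its disc at (348,267) in the nest, the bar at (315,262) and the arm open at (347,220). The wrist view shows the same disc at (180,110), the bar at (245,100) and the knob/weight at (160,262). Other candidates are the larger loose dark disc at side (328,218) / wrist (250,300) and the black tin-like things at side (400,177). The disc I want is the one in the nest.

```bash
cat >> h.py <<'E'
def wray(c,st,u,v):
    K=c['camera_matrix'];u=np.atleast_1d(u).astype(float)-K[0,2];v=np.atleast_1d(v).astype(float)-K[1,2]
    r=np.hypot(u,v);th=r/K[0,0];s=np.sin(th)/np.maximum(r,1e-9)
    d=np.stack([u*s,v*s,np.cos(th)],1)
    H=np.array(c['hand_eye']);R=np.array(st['tool_rot'])
    return R@H[:3,3]+np.array(st['tool_pos']),d@(R@H[:3,:3]).T
def wworld(c,st,u,v,z):
    o,d=wray(c,st,u,v);return o+d*((z-o[2])/d[:,2])[:,None]
def wproj(c,st,P):
    H=np.array(c['hand_eye']);R=np.array(st['tool_rot']);K=c['camera_matrix']
    o=R@H[:3,3]+np.array(st['tool_pos']);q=(np.atleast_2d(P)-o)@(R@H[:3,:3])
    rr=np.hypot(q[:,0],q[:,1]);th=np.arctan2(rr,q[:,2])
    return np.stack([K[0,2]+K[0,0]*th*q[:,0]/rr,K[1,2]+K[0,0]*th*q[:,1]/rr],1)
E
python3 - <<'E'
from h import *
import pickle
c=pickle.load(open('wrist.pkl','rb'));st=c['st'];print(np.round(st['tool_rot'],3))
s=pickle.load(open('side.pkl','rb'))
# screws in wrist view, plate height from side depth
uv=np.array([(134,73),(251,47),(265,198),(149,211)])
P=wworld(c,st,uv[:,0],uv[:,1],22);print('screws',P.round(1))
print([np.linalg.norm(P[i]-P[(i+1)%4]).round(1) for i in range(4)])
print('side depth plate',world(s,[318,340,360,320],[280,287,288,245]).round(1), 'bench',world(s,[350,290],[310,340]).round(1))
im=c['image'];m=((im.min(2)>150)).astype(np.uint8);m[:, 290:]=0;m[:,:120]=0;m[230:]=0;m[:30]=0
m=cv2.morphologyEx(m,cv2.MORPH_CLOSE,np.ones((3,3)))
k=max(cv2.findContours(m,cv2.RETR_EXTERNAL,cv2.CHAIN_APPROX_NONE)[0],key=cv2.contourArea)[:,0]
W=wworld(c,st,k[:,0],k[:,1],22)[:,:2].astype(np.float32)
print('rect z22',cv2.minAreaRect(W))
crop=cv2.resize(im[30:290,110:300],None,fx=3,fy=3,interpolation=cv2.INTER_CUBIC)[:,:]
crop=cv2.resize(im[35:235,120:290],None,fx=3,fy=3,interpolation=cv2.INTER_CUBIC)
cv2.imwrite('pics/crop1.png',crop)
E
```

```text
[[-0.     1.    -0.001]
 [ 1.     0.    -0.   ]
 [-0.    -0.001 -1.   ]]
screws [[431.1 154.3  22. ]
 [558.5 168.4  22. ]
 [571.5  16.7  22. ]
 [444.4   5.6  22. ]]
[np.float64(128.2), np.float64(152.2), np.float64(127.7), np.float64(149.3)]
side depth plate [[538.3 151.9  20.4]
 [488.7 169.5  21.9]
 [446.3 165.3  20.8]
 [549.8  28.7  21.9]] bench [[462.4 216.9   3. ]
 [571.2 319.4   4.4]]
rect z22 ((501.5361328125, 93.76826477050781), (144.9675750732422, 148.73179626464844), 5.059369087219238)
```

View pics/crop1.png

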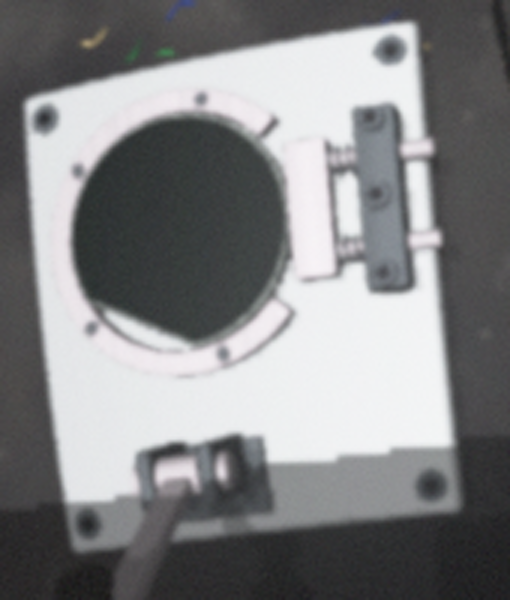

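The crop confirms it: the 80 mm disc sits in the nest, and its flat is at the lower left (crop (95,300)–(195,345)). The bar is on the right and is held back by the rim. The disc needs about +115° of CCW turn. Next I move the wrist camera over the fixture with the jaws shut.

>>> servo_tool(deltas=[{"tx": -25,"ty": 5,"jaw": -1},{"tx": -60,"ty": 14,"jaw": -1},{"tx": -95,"ty": 22,"jaw": -1},{"tx": -125,"ty": 30,"jaw": -1},{"tx": -125,"ty": 30,"jaw": -1},{"tx": -125,"ty": 30,"jaw": -1},{"tx": -125,"ty": 30,"jaw": -1}])

```text
invalid input at $.deltas[0]: expected keys tx, ty, tz, wx, wy, wz, jaw
```

```bash
python3 - <<'E'
from h import *
import pickle
st=arm.state();c=cap('wrist');c['st']=st;pickle.dump(c,open('w2.pkl','wb'))
print(st['clock'],np.round(st['tool_pos'],1),np.round(st['qpos'],2),np.round(st['ft_force'],2),st['finger_gap'])
cv2.imwrite('pics/w2.png',c['image'])
E
```

```text
0.15 [624.7   0.  194. ] [-0.02  0.33 -0.06  1.46  0.02  1.35 -0.09] [-0.48  0.47 -0.68] 87.0107387024322
```

View pics/w2.png

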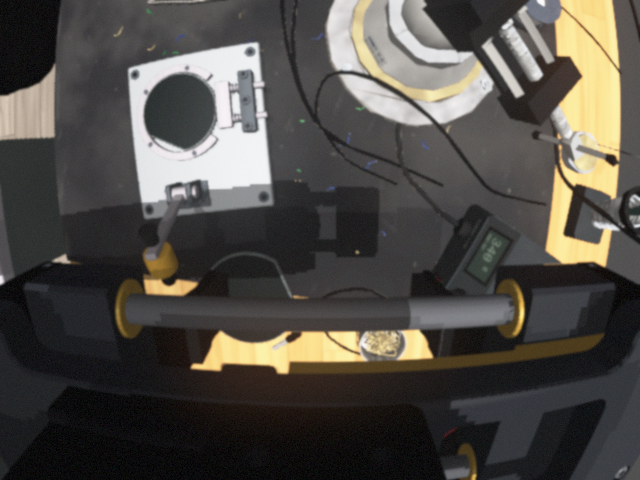

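The row format was refused because every key is required, so nothing moved and this picture is the same as before.

>>> servo_tool(deltas=[{"tx": -25,"ty": 5,"tz": 0,"wx": 0,"wy": 0,"wz": 0,"jaw": -1},{"tx": -60,"ty": 14,"tz": 0,"wx": 0,"wy": 0,"wz": 0,"jaw": -1},{"tx": -95,"ty": 22,"tz": 0,"wx": 0,"wy": 0,"wz": 0,"jaw": -1},{"tx": -125,"ty": 30,"tz": 0,"wx": 0,"wy": 0,"wz": 0,"jaw": -1},{"tx": -125,"ty": 30,"tz": 0,"wx": 0,"wy": 0,"wz": 0,"jaw": -1},{"tx": -125,"ty": 30,"tz": 0,"wx": 0,"wy": 0,"wz": 0,"jaw": -1},{"tx": -125,"ty": 30,"tz": 0,"wx": 0,"wy": 0,"wz": 0,"jaw": -1}])

```text
clock: 0.9
tool_pos: [500.7, 29.7, 194.6]
tool_rot: [[0.0, 1.0, 0.0], [1.0, -0.0, -0.0], [-0.0, 0.0, -1.0]]
ft_force: [0.7, 0.3, -0.3]
finger_gap: 38.8
finger_force: 0.0
```

```bash
python3 - <<'E'
from h import *
import pickle
st=arm.state();c=cap('wrist');c['st']=st;pickle.dump(c,open('w2.pkl','wb'))
print(st['clock'],np.round(st['tool_pos'],1),np.round(st['qpos'],2),np.round(st['ft_force'],2),st['finger_gap'])
cv2.imwrite('pics/w3.png',c['image'])
E
```

```text
0.9 [500.7  29.7 194.6] [-0.05  0.07 -0.11  1.78  0.01  1.3  -0.16] [ 0.74  0.28 -0.28] 38.789594701753806
```

View pics/w3.png

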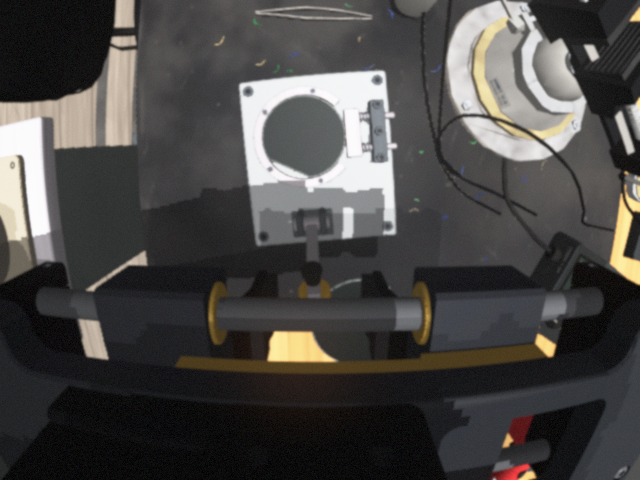

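The wrist view now has the disc at (303,136), the bar at (352,132), the screws at (248,90), (377,80), (389,227) and (263,239), and the knob just in front of the jaws at (312,270).

```bash
cat >> h.py <<'E'
def disc(c,st,Pc,zt,name=None,thr=70):
    """disc outline: dark blob round the projected centre -> centre, radius, flat angle (world, deg)"""
    g=c['image'].max(2);p=wproj(c,st,[Pc])[0].astype(int)
    m=(cv2.GaussianBlur(cv2.resize(g,None,fx=4,fy=4,interpolation=cv2.INTER_CUBIC),(0,0),2)<thr).astype(np.uint8)
    n,l,s,_=cv2.connectedComponentsWithStats(m);b=(l==l[p[1]*4,p[0]*4]).astype(np.uint8)
    b=cv2.morphologyEx(b,cv2.MORPH_OPEN,cv2.getStructuringElement(2,(61,61)))
    k=max(cv2.findContours(b,0,1)[0],key=cv2.contourArea)[:,0]/4.-.375
    W=wworld(c,st,k[:,0],k[:,1],zt)[:,:2]
    I=np.ones(len(W),bool)
    for _ in range(15):
        A=np.c_[2*W[I],np.ones(I.sum())];x=np.linalg.lstsq(A,(W[I]**2).sum(1),rcond=None)[0];r=np.sqrt(x[2]+x[:2]@x[:2])
        d=np.hypot(*(W-x[:2]).T)-r; I=np.abs(d)<max(.8,1.5*np.median(np.abs(d)))
    # flat: direction with smallest support
    a=np.radians(np.arange(0,360,.5));h=np.array([((W-x[:2])@[np.cos(t),np.sin(t)]).max() for t in a])
    a0=a[h.argmin()];F=W[((W-x[:2])@[np.cos(a0),np.sin(a0)])>h.min()-2]
    v=cv2.fitLine(F[np.abs((F-F.mean(0))@[-np.sin(a0),np.cos(a0)])<15].astype(np.float32),cv2.DIST_HUBER,0,.01,.01).ravel()
    nn=np.array([v[1],-v[0]]);nn*=np.sign(nn@[np.cos(a0),np.sin(a0)])
    return x[:2],r,h.min(),np.degrees(np.arctan2(nn[1],nn[0])),((v[2:]-x[:2])@nn)
E
python3 - <<'E'
from h import *
import pickle
c=pickle.load(open('w2.pkl','rb'));st=c['st'];g=c['image'].max(2).astype(float)
S=[]
for u,v in [(248,90),(377,80),(389,227),(263,239)]:
    p=g[v-6:v+7,u-6:u+7];w=np.clip(p.max()*.8-p,0,None);w[np.hypot(*np.mgrid[-6:7,-6:7])>6]=0
    y,x=np.mgrid[v-6:v+7,u-6:u+7];S.append(((x*w).sum()/w.sum(),(y*w).sum()/w.sum()))
S=np.array(S)
for z in(18,22,26):
    P=wworld(c,st,S[:,0],S[:,1],z)[:,:2];e=lambda i,j:P[j]-P[i]
    print(z,P.round(1).tolist(),[np.linalg.norm(e(i,(i+1)%4)).round(1) for i in range(4)],
     'ang',[np.degrees(np.arctan2(*e(i,j)[::-1])).round(2) for i,j in((0,1),(3,2),(3,0),(2,1))])
# plate mid = origin + R(12,-22)
Pm=wworld(c,st,S[:,0],S[:,1],21)[:,:2];d=(Pm[1]-Pm[0]+Pm[2]-Pm[3]);d/=np.linalg.norm(d);R=np.array([[d[0],-d[1]],[d[1],d[0]]])
o=Pm.mean(0)-R@[12,-22];print('origin by screws',o.round(1),np.degrees(np.arctan2(d[1],d[0])))
for thr in(70,90):print(disc(c,st,[*o,30],30,thr=thr))
for n in('side','scene'):
    s=pickle.load(open(n+'.pkl','rb'));q=proj(s,np.c_[wworld(c,st,S[:,0],S[:,1],21)[:,:2],[21]*4]).round(1);print(n,q.tolist())
# knob / arm in w2 : dark blob near (312,270), side knob
K=[*(o+R@[0,-137]),114];print('knob guess',K,wproj(c,st,[K]),proj(pickle.load(open('side.pkl','rb')),[K]),proj(pickle.load(open('scene.pkl','rb')),[K]))
s=pickle.load(open('scene.pkl','rb'))['image'];cc=proj(pickle.load(open('scene.pkl','rb')),[[*o,40]])[0].astype(int)
s2=pickle.load(open('side.pkl','rb'))['image']
a=cv2.resize(s[cc[1]-75:cc[1]+75,cc[0]-60:cc[0]+60],None,fx=3.2,fy=3.2);b=cv2.resize(s2[180:330,290:410],None,fx=3.2,fy=3.2)
cv2.imwrite('pics/cr2.png',np.hstack([a,b]));print(cc)
E
```

```text
18 [[431.1, 153.5], [557.9, 164.6], [570.9, 17.3], [444.3, 5.1]] [np.float64(127.3), np.float64(147.9), np.float64(127.2), np.float64(149.0)] ang [np.float64(4.99), np.float64(5.48), np.float64(95.09), np.float64(95.03)]
22 [[431.9, 152.9], [557.3, 163.8], [570.1, 18.1], [444.9, 6.1]] [np.float64(125.9), np.float64(146.3), np.float64(125.8), np.float64(147.3)] ang [np.float64(4.99), np.float64(5.48), np.float64(95.09), np.float64(95.03)]
26 [[432.6, 152.3], [556.7, 163.1], [569.4, 19.0], [445.6, 7.1]] [np.float64(124.5), np.float64(144.7), np.float64(124.4), np.float64(145.7)] ang [np.float64(4.99), np.float64(5.48), np.float64(95.09), np.float64(95.03)]
origin by screws [487.1 106. ] 5.232798738558764
(array([361.9354459,  39.2289172]), np.float64(228.01484915500208), np.float64(53.376912772366644), np.float32(-93.22438), np.float64(18.564538441340808))
(array([493.86315949,  86.52190835]), np.float64(86.05222632517184), np.float64(64.59227789572955), np.float32(-174.401), np.float64(64.21892794154907))
side [[367.2, 284.8], [308.4, 282.6], [312.0, 241.8], [365.5, 243.5]]
scene [[331.4, 274.4], [292.1, 258.8], [323.0, 234.9], [361.1, 248.3]]
knob guess [np.float64(499.6019657684422), np.float64(-30.408224964634357), 114] [[317.01010734 309.50900696]] [[345.34780405 200.00231818]] [[353.81262593 207.59219466]]
[326 252]
```

View pics/cr2.png

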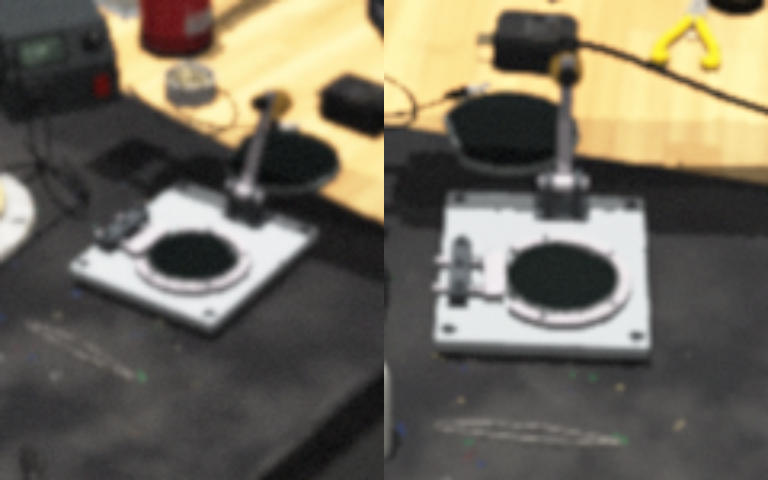

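The crops show both fixed views of the fixture, with the arm upright and leaning back: foot or knob at about (570,70) in the right half and (270,100) in the left. The loose big disc lies behind it. My disc blob leaked into its surroundings, so I'll bound it.

```bash
sed -i "s|    b=cv2.morphologyEx|    k=np.zeros_like(b);a=np.radians(np.arange(0,360,5));q=wproj(c,st,np.c_[Pc[0]+43*np.cos(a),Pc[1]+43*np.sin(a),a*0+zt]);cv2.fillPoly(k,[(q*4).astype(np.int32)],1);b\&=k\n    b=cv2.morphologyEx|" h.py
python3 - <<'E'
from h import *
import pickle
c=pickle.load(open('w2.pkl','rb'));st=c['st']
for thr in(90,130):print(disc(c,st,[487,106,30],30,thr=thr))
P=wworld(c,st,[340],[212],30)
E
```

```text
Traceback (most recent call last):
  File "h.py", line 45, in disc
    v=cv2.fitLine(F[np.abs((F-F.mean(0))@[-np.sin(a0),np.cos(a0)])<15].astype(np.float32),cv2.DIST_HUBER,0,.01,.01).ravel()
      ~~~~~~~~~~~^^^^^^^^^^^^^^^^^^^^^^^^^^^^^^^^^^^^^^^^^^^^^^^^^^^^^^^^^^^^^^^^^^^^^^^^^^^^^^^^^^^^^^^^^^^^^^^^^^
cv2.error: OpenCV(4.12.0) /io/opencv/modules/imgproc/src/linefit.cpp:50: error: (-215:Assertion failed) count > 0 in function 'fitLine2D_wods'
```

```bash
python3 - <<'E'
from h import *
import pickle
c=pickle.load(open('w2.pkl','rb'));st=c['st'];g=cv2.GaussianBlur(c['image'],(0,0),.6).max(2)
print(wproj(c,st,[[487,106,30]]))
for a in range(0,360,15):
    t=np.radians(a);r=np.arange(20,54,2.)
    q=wproj(c,st,np.c_[487+r*np.cos(t),106+r*np.sin(t),r*0+30])
    print(a,cv2.remap(g,q[:,:1].astype(np.float32),q[:,1:].astype(np.float32),1).ravel().tolist())
E
```

```text
[[303.87419008 136.65756321]]
0 [98, 99, 100, 100, 100, 100, 101, 102, 107, 145, 221, 251, 252, 252, 252, 251, 247]
15 [98, 97, 99, 99, 100, 100, 99, 101, 105, 139, 197, 249, 252, 252, 252, 251, 249]
30 [98, 97, 99, 99, 98, 100, 101, 101, 104, 149, 215, 205, 218, 250, 252, 252, 249]
45 [97, 99, 97, 99, 100, 100, 100, 100, 103, 139, 201, 234, 236, 235, 241, 244, 246]
60 [97, 97, 99, 98, 99, 99, 99, 99, 100, 124, 156, 229, 252, 252, 248, 244, 245]
75 [97, 96, 96, 97, 96, 97, 97, 97, 99, 115, 161, 225, 247, 248, 246, 244, 245]
90 [96, 94, 95, 96, 94, 94, 95, 94, 95, 107, 159, 232, 250, 251, 248, 243, 245]
105 [95, 93, 93, 93, 93, 93, 93, 92, 92, 104, 157, 231, 249, 250, 246, 243, 244]
120 [92, 93, 92, 92, 93, 91, 92, 91, 91, 101, 152, 229, 249, 248, 244, 242, 244]
135 [91, 90, 91, 90, 91, 90, 90, 90, 90, 96, 149, 230, 248, 248, 244, 243, 243]
150 [90, 91, 90, 90, 89, 89, 89, 88, 87, 94, 156, 216, 217, 227, 237, 241, 243]
165 [90, 90, 89, 89, 88, 87, 87, 87, 87, 97, 154, 233, 247, 246, 240, 241, 243]
180 [90, 89, 89, 88, 88, 88, 88, 87, 86, 99, 165, 237, 247, 245, 234, 238, 242]
195 [90,
[... 199 characters left out ...]
, 205, 223, 191, 200, 229, 241, 242]
240 [90, 90, 89, 90, 90, 95, 140, 214, 241, 234, 217, 247, 250, 243, 196, 167, 153]
255 [91, 91, 91, 90, 91, 91, 117, 196, 241, 238, 222, 231, 176, 156, 146, 146, 147]
270 [93, 92, 93, 93, 92, 91, 92, 112, 175, 226, 209, 193, 186, 182, 160, 148, 146]
285 [94, 92, 94, 95, 93, 92, 94, 94, 100, 137, 199, 247, 249, 249, 240, 207, 154]
300 [95, 95, 96, 96, 96, 96, 98, 97, 101, 141, 199, 247, 251, 249, 237, 237, 242]
315 [97, 96, 97, 98, 97, 98, 98, 98, 107, 142, 197, 247, 252, 250, 239, 238, 243]
330 [98, 97, 97, 98, 99, 99, 99, 101, 108, 161, 228, 244, 244, 243, 244, 244, 244]
345 [98, 98, 99, 99, 99, 99, 100, 100, 107, 160, 209, 222, 249, 252, 252, 252, 252]
```

```bash
python3 - <<'E'
from h import *
import pickle
c=pickle.load(open('w2.pkl','rb'));st=c['st']
for thr in(140,165):print(disc(c,st,[487,106,30],30,thr=thr))
E
```

```text
(array([486.18776378, 106.55971979]), np.float64(38.59046230557772), np.float64(32.546849676715304), np.float32(-114.16752), np.float64(32.01923791898723))
(array([486.53673726, 106.70827992]), np.float64(39.4199471663722), np.float64(33.52077729445757), np.float32(-114.25008), np.float64(32.87025056540191))
```

Disc centre is at world (486.7, 106.5). The flat points to −114° and the fixture's x to +5.2°, so it needs about +119° CCW. Next I take up the start position at world angle 35°, radius 20, with the tool yawed −55°, and then go lower.

>>> servo_tool(deltas=[{"tx": 0,"ty": 15,"tz": 0,"wx": 0,"wy": 0,"wz": -8,"jaw": -1},{"tx": 1,"ty": 35,"tz": 0,"wx": 0,"wy": 0,"wz": -16,"jaw": -1},{"tx": 2,"ty": 55,"tz": 0,"wx": 0,"wy": 0,"wz": -24,"jaw": -1},{"tx": 3,"ty": 75,"tz": -20,"wx": 0,"wy": 0,"wz": -32,"jaw": -1},{"tx": 3,"ty": 88,"tz": -50,"wx": 0,"wy": 0,"wz": -40,"jaw": -1},{"tx": 3,"ty": 88,"tz": -85,"wx": 0,"wy": 0,"wz": -48,"jaw": -1},{"tx": 3,"ty": 88,"tz": -115,"wx": 0,"wy": 0,"wz": -55,"jaw": -1},{"tx": 3,"ty": 88,"tz": -140,"wx": 0,"wy": 0,"wz": -55,"jaw": -1},{"tx": 3,"ty": 88,"tz": -152,"wx": 0,"wy": 0,"wz": -55,"jaw": -1},{"tx": 3,"ty": 88,"tz": -152,"wx": 0,"wy": 0,"wz": -55,"jaw": -1}])

```text
clock: 1.95
tool_pos: [502.3, 117.6, 41.0]
tool_rot: [[0.819, 0.574, -0.003], [0.574, -0.819, -0.001], [-0.003, -0.001, -1.0]]
ft_force: [0.1, -0.6, 0.8]
finger_gap: 0.5
finger_force: 0.0
```

>>> servo_tool(deltas=[{"tx": 0,"ty": 0,"tz": -4,"wx": 0,"wy": 0,"wz": 0,"jaw": -1},{"tx": 0,"ty": 0,"tz": -7,"wx": 0,"wy": 0,"wz": 0,"jaw": -1},{"tx": 0,"ty": 0,"tz": -8,"wx": 0,"wy": 0,"wz": 0,"jaw": -1},{"tx": 0,"ty": 0,"tz": -8,"wx": 0,"wy": 0,"wz": 0,"jaw": -1}])

```text
clock: 2.35
tool_pos: [503.3, 118.1, 35.0]
tool_rot: [[0.819, 0.574, 0.001], [0.574, -0.819, 0.0], [0.001, 0.0, -1.0]]
ft_force: [0.7, -0.6, -0.0]
finger_gap: 0.4
finger_force: 0.0
```

>>> servo_tool(deltas=[{"tx": 0,"ty": 0,"tz": -0.5,"wx": 0,"wy": 0,"wz": 0,"jaw": -1},{"tx": 0,"ty": 0,"tz": -0.5,"wx": 0,"wy": 0,"wz": 0,"jaw": -1}])

```text
clock: 2.55
tool_pos: [503.1, 118.0, 34.3]
tool_rot: [[0.819, 0.574, 0.0], [0.574, -0.819, 0.0], [0.0, 0.0, -1.0]]
ft_force: [-0.2, 0.1, 0.2]
finger_gap: 0.8
finger_force: 0.0
```

>>> servo_tool(deltas=[{"tx": 0,"ty": 0,"tz": -0.5,"wx": 0,"wy": 0,"wz": 0,"jaw": -1},{"tx": 0,"ty": 0,"tz": -0.5,"wx": 0,"wy": 0,"wz": 0,"jaw": -1}])

```text
clock: 2.75
tool_pos: [503.0, 118.0, 33.6]
tool_rot: [[0.819, 0.574, 0.0], [0.574, -0.819, -0.0], [-0.0, 0.0, -1.0]]
ft_force: [0.4, 0.8, -0.2]
finger_gap: 0.1
finger_force: 0.0
```

>>> servo_tool(deltas=[{"tx": 0,"ty": 0,"tz": -0.5,"wx": 0,"wy": 0,"wz": 0,"jaw": -1},{"tx": 0,"ty": 0,"tz": -0.5,"wx": 0,"wy": 0,"wz": 0,"jaw": -1}])

```text
clock: 2.95
tool_pos: [503.0, 118.0, 33.0]
tool_rot: [[0.819, 0.574, -0.0], [0.574, -0.819, -0.0], [-0.0, 0.0, -1.0]]
ft_force: [0.0, -0.3, -0.7]
finger_gap: 0.6
finger_force: 0.0
```

>>> servo_tool(deltas=[{"tx": 0,"ty": 0,"tz": -0.5,"wx": 0,"wy": 0,"wz": 0,"jaw": -1},{"tx": 0,"ty": 0,"tz": -0.5,"wx": 0,"wy": 0,"wz": 0,"jaw": -1}])

```text
clock: 3.15
tool_pos: [503.0, 118.0, 32.5]
tool_rot: [[0.819, 0.574, -0.0], [0.574, -0.819, -0.0], [-0.0, 0.0, -1.0]]
ft_force: [0.8, -0.2, -0.9]
finger_gap: 0.3
finger_force: 0.0
```

>>> servo_tool(deltas=[{"tx": 0,"ty": 0,"tz": -0.5,"wx": 0,"wy": 0,"wz": 0,"jaw": -1},{"tx": 0,"ty": 0,"tz": -0.5,"wx": 0,"wy": 0,"wz": 0,"jaw": -1}])

```text
clock: 3.35
tool_pos: [503.0, 118.0, 32.0]
tool_rot: [[0.819, 0.574, -0.0], [0.574, -0.819, -0.0], [-0.0, 0.0, -1.0]]
ft_force: [-0.9, 0.2, 0.5]
finger_gap: 0.6
finger_force: 0.0
```

>>> servo_tool(deltas=[{"tx": 0,"ty": 0,"tz": -0.4,"wx": 0,"wy": 0,"wz": 0,"jaw": -1},{"tx": 0,"ty": 0,"tz": -0.4,"wx": 0,"wy": 0,"wz": 0,"jaw": -1}])

```text
clock: 3.55
tool_pos: [503.0, 118.0, 31.6]
tool_rot: [[0.819, 0.574, 0.0], [0.574, -0.819, -0.0], [-0.0, 0.0, -1.0]]
ft_force: [1.2, -0.2, 0.3]
finger_gap: 0.3
finger_force: 0.0
```

>>> servo_tool(deltas=[{"tx": 0,"ty": 0,"tz": -0.4,"wx": 0,"wy": 0,"wz": 0,"jaw": -1},{"tx": 0,"ty": 0,"tz": -0.4,"wx": 0,"wy": 0,"wz": 0,"jaw": -1}])

```text
clock: 3.75
tool_pos: [503.0, 118.0, 31.2]
tool_rot: [[0.819, 0.574, 0.0], [0.574, -0.819, -0.0], [0.0, 0.0, -1.0]]
ft_force: [-0.4, -0.2, 0.2]
finger_gap: 0.5
finger_force: 0.0
```

>>> servo_tool(deltas=[{"tx": 0,"ty": 0,"tz": -0.4,"wx": 0,"wy": 0,"wz": 0,"jaw": -1},{"tx": 0,"ty": 0,"tz": -0.4,"wx": 0,"wy": 0,"wz": 0,"jaw": -1}])

```text
clock: 3.95
tool_pos: [503.0, 118.0, 30.8]
tool_rot: [[0.819, 0.574, -0.0], [0.574, -0.819, -0.0], [-0.0, 0.0, -1.0]]
ft_force: [1.3, 0.2, 0.1]
finger_gap: 0.8
finger_force: 0.0
```

>>> servo_tool(deltas=[{"tx": 0,"ty": 0,"tz": -0.4,"wx": 0,"wy": 0,"wz": 0,"jaw": -1},{"tx": 0,"ty": 0,"tz": -0.4,"wx": 0,"wy": 0,"wz": 0,"jaw": -1}])

```text
clock: 4.15
tool_pos: [503.0, 118.0, 30.4]
tool_rot: [[0.819, 0.574, -0.0], [0.574, -0.819, -0.0], [-0.0, 0.0, -1.0]]
ft_force: [0.7, 0.5, -0.6]
finger_gap: 0.6
finger_force: 0.0
```

>>> servo_tool(deltas=[{"tx": 0,"ty": 0,"tz": -0.4,"wx": 0,"wy": 0,"wz": 0,"jaw": -1},{"tx": 0,"ty": 0,"tz": -0.4,"wx": 0,"wy": 0,"wz": 0,"jaw": -1}])

```text
clock: 4.35
tool_pos: [503.0, 118.0, 30.0]
tool_rot: [[0.819, 0.574, 0.0], [0.574, -0.819, -0.0], [-0.0, 0.0, -1.0]]
ft_force: [0.7, -0.2, 0.6]
finger_gap: 0.3
finger_force: 0.0
```

>>> servo_tool(deltas=[{"tx": 0,"ty": 0,"tz": -0.4,"wx": 0,"wy": 0,"wz": 0,"jaw": -1},{"tx": 0,"ty": 0,"tz": -0.4,"wx": 0,"wy": 0,"wz": 0,"jaw": -1}])

```text
clock: 4.55
tool_pos: [503.0, 118.0, 29.6]
tool_rot: [[0.819, 0.574, 0.0], [0.574, -0.819, -0.0], [-0.0, 0.0, -1.0]]
ft_force: [-0.4, -0.8, -0.6]
finger_gap: 0.5
finger_force: 0.0
```

>>> servo_tool(deltas=[{"tx": 0,"ty": 0,"tz": -0.4,"wx": 0,"wy": 0,"wz": 0,"jaw": -1},{"tx": 0,"ty": 0,"tz": -0.4,"wx": 0,"wy": 0,"wz": 0,"jaw": -1}])

```text
clock: 4.75
tool_pos: [503.0, 118.0, 29.2]
tool_rot: [[0.819, 0.574, -0.0], [0.574, -0.819, -0.0], [-0.0, 0.0, -1.0]]
ft_force: [0.4, -0.3, -0.7]
finger_gap: 0.5
finger_force: 0.0
```

>>> servo_tool(deltas=[{"tx": 0,"ty": 0,"tz": -0.4,"wx": 0,"wy": 0,"wz": 0,"jaw": -1},{"tx": 0,"ty": 0,"tz": -0.4,"wx": 0,"wy": 0,"wz": 0,"jaw": -1}])

```text
clock: 4.95
tool_pos: [503.0, 118.0, 28.8]
tool_rot: [[0.819, 0.574, 0.0], [0.574, -0.819, -0.0], [-0.0, 0.0, -1.0]]
ft_force: [0.2, 0.1, 0.2]
finger_gap: 0.2
finger_force: 0.0
```

>>> servo_tool(deltas=[{"tx": 0,"ty": 0,"tz": -0.4,"wx": 0,"wy": 0,"wz": 0,"jaw": -1},{"tx": 0,"ty": 0,"tz": -0.4,"wx": 0,"wy": 0,"wz": 0,"jaw": -1}])

```text
clock: 5.15
tool_pos: [503.0, 118.0, 28.4]
tool_rot: [[0.819, 0.574, -0.0], [0.574, -0.819, -0.0], [-0.0, 0.0, -1.0]]
ft_force: [-0.1, 0.3, -0.5]
finger_gap: 0.5
finger_force: 0.0
```

>>> servo_tool(deltas=[{"tx": 0,"ty": 0,"tz": -0.4,"wx": 0,"wy": 0,"wz": 0,"jaw": -1},{"tx": 0,"ty": 0,"tz": -0.4,"wx": 0,"wy": 0,"wz": 0,"jaw": -1}])

```text
clock: 5.35
tool_pos: [503.0, 118.0, 28.0]
tool_rot: [[0.819, 0.574, 0.0], [0.574, -0.819, -0.0], [-0.0, 0.0, -1.0]]
ft_force: [-0.0, 0.1, -0.3]
finger_gap: 0.2
finger_force: 0.0
```

>>> servo_tool(deltas=[{"tx": 0,"ty": 0,"tz": -0.4,"wx": 0,"wy": 0,"wz": 0,"jaw": -1},{"tx": 0,"ty": 0,"tz": -0.4,"wx": 0,"wy": 0,"wz": 0,"jaw": -1}])

```text
clock: 5.55
tool_pos: [503.0, 118.0, 27.6]
tool_rot: [[0.819, 0.574, 0.0], [0.574, -0.819, -0.0], [-0.0, 0.0, -1.0]]
ft_force: [0.2, -0.2, -0.2]
finger_gap: 0.3
finger_force: 0.0
```

>>> servo_tool(deltas=[{"tx": 0,"ty": 0,"tz": -0.4,"wx": 0,"wy": 0,"wz": 0,"jaw": -1},{"tx": 0,"ty": 0,"tz": -0.4,"wx": 0,"wy": 0,"wz": 0,"jaw": -1}])

```text
clock: 5.75
tool_pos: [503.0, 118.0, 27.2]
tool_rot: [[0.819, 0.574, 0.0], [0.574, -0.819, -0.0], [0.0, 0.0, -1.0]]
ft_force: [-0.1, -0.4, 0.7]
finger_gap: 0.5
finger_force: 0.0
```

>>> servo_tool(deltas=[{"tx": 0,"ty": 0,"tz": -0.4,"wx": 0,"wy": 0,"wz": 0,"jaw": -1},{"tx": 0,"ty": 0,"tz": -0.4,"wx": 0,"wy": 0,"wz": 0,"jaw": -1}])

```text
clock: 5.95
tool_pos: [503.0, 118.0, 26.8]
tool_rot: [[0.819, 0.574, 0.0], [0.574, -0.819, -0.0], [-0.0, 0.0, -1.0]]
ft_force: [0.2, -0.0, -0.4]
finger_gap: 0.8
finger_force: 0.0
```

>>> servo_tool(deltas=[{"tx": 0,"ty": 0,"tz": -0.3,"wx": 0,"wy": 0,"wz": 0,"jaw": -1},{"tx": 0,"ty": 0,"tz": -0.3,"wx": 0,"wy": 0,"wz": 0,"jaw": -1}])

```text
clock: 6.15
tool_pos: [503.0, 118.0, 26.5]
tool_rot: [[0.819, 0.574, 0.0], [0.574, -0.819, -0.0], [0.0, 0.0, -1.0]]
ft_force: [-0.7, 0.9, 0.6]
finger_gap: 0.8
finger_force: 0.0
```

>>> servo_tool(deltas=[{"tx": 0,"ty": 0,"tz": -0.3,"wx": 0,"wy": 0,"wz": 0,"jaw": -1},{"tx": 0,"ty": 0,"tz": -0.3,"wx": 0,"wy": 0,"wz": 0,"jaw": -1}])

```text
clock: 6.35
tool_pos: [503.0, 118.0, 26.2]
tool_rot: [[0.819, 0.574, 0.0], [0.574, -0.819, -0.0], [0.0, 0.0, -1.0]]
ft_force: [0.5, 0.1, 0.6]
finger_gap: 0.1
finger_force: 0.0
```

>>> servo_tool(deltas=[{"tx": 0,"ty": 0,"tz": -0.3,"wx": 0,"wy": 0,"wz": 0,"jaw": -1},{"tx": 0,"ty": 0,"tz": -0.3,"wx": 0,"wy": 0,"wz": 0,"jaw": -1}])

```text
clock: 6.55
tool_pos: [503.0, 118.0, 25.9]
tool_rot: [[0.819, 0.574, 0.0], [0.574, -0.819, -0.0], [-0.0, 0.0, -1.0]]
ft_force: [-0.3, -0.3, -0.6]
finger_gap: 0.3
finger_force: 0.0
```

>>> servo_tool(deltas=[{"tx": 0,"ty": 0,"tz": -0.3,"wx": 0,"wy": 0,"wz": 0,"jaw": -1},{"tx": 0,"ty": 0,"tz": -0.3,"wx": 0,"wy": 0,"wz": 0,"jaw": -1}])

```text
clock: 6.75
tool_pos: [503.0, 118.0, 25.7]
tool_rot: [[0.819, 0.574, 0.0], [0.574, -0.819, -0.0], [-0.0, 0.0, -1.0]]
ft_force: [0.0, -0.3, -0.2]
finger_gap: 0.1
finger_force: 0.0
```

```bash
python3 - <<'E'
from h import *
import pickle
s=arm.state();c=cap('wrist');c['st']=s
cv2.imwrite('pics/w4.png',c['image'][100:460])
E
```

```text
(no output)
```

View pics/w4.png

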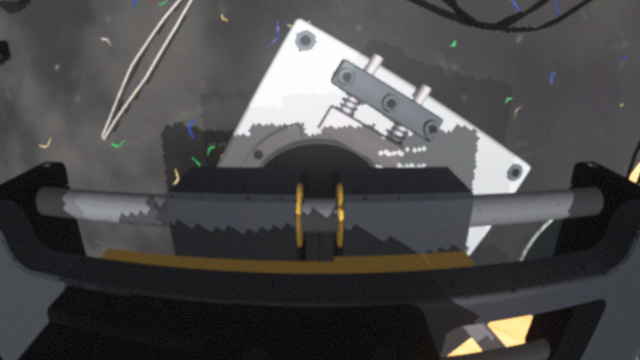

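The wrist view (cropped, 100 rows off the top) shows the shut fingers over the disc: the rim arc is at (320,145), the bar and block are upper right at (385,100), and the tip is away from both. I continue downward in small steps.

>>> servo_tool(deltas=[{"tx": 0,"ty": 0,"tz": -0.3,"wx": 0,"wy": 0,"wz": 0,"jaw": -1},{"tx": 0,"ty": 0,"tz": -0.3,"wx": 0,"wy": 0,"wz": 0,"jaw": -1},{"tx": 0,"ty": 0,"tz": -0.3,"wx": 0,"wy": 0,"wz": 0,"jaw": -1}])

```text
clock: 7.1
tool_pos: [503.0, 118.0, 25.4]
tool_rot: [[0.819, 0.574, 0.0], [0.574, -0.819, -0.0], [-0.0, 0.0, -1.0]]
ft_force: [-0.4, 0.3, -0.6]
finger_gap: 0.7
finger_force: 0.0
```

```bash
python3 - <<'E'
from h import *
s=arm.state();print(s['tool_pos'],s['ft_force'],s['joint_torque'],s['wrist_torque'])
E
```

```text
[503.01332863 118.02818379  25.37418895] [-0.36279649  0.25859424 -0.5650196 ] [ 2.62222220e-04 -5.14930916e+01 -6.71508070e-01 -3.25997722e+01
 -3.04262107e-02 -6.42418326e-02 -1.92518633e-04] [-0.03146383  0.10294624  0.00414948]
```

>>> servo_tool(deltas=[{"tx": 0,"ty": 0,"tz": -0.3,"wx": 0,"wy": 0,"wz": 0,"jaw": -1},{"tx": 0,"ty": 0,"tz": -0.3,"wx": 0,"wy": 0,"wz": 0,"jaw": -1},{"tx": 0,"ty": 0,"tz": -0.3,"wx": 0,"wy": 0,"wz": 0,"jaw": -1}])

```text
clock: 7.4
tool_pos: [503.0, 118.0, 25.1]
tool_rot: [[0.819, 0.574, 0.0], [0.574, -0.819, -0.0], [-0.0, 0.0, -1.0]]
ft_force: [-0.1, 0.1, 0.1]
finger_gap: 0.3
finger_force: 0.0
```

>>> servo_tool(deltas=[{"tx": 0,"ty": 0,"tz": -0.3,"wx": 0,"wy": 0,"wz": 0,"jaw": -1},{"tx": 0,"ty": 0,"tz": -0.3,"wx": 0,"wy": 0,"wz": 0,"jaw": -1}])

```text
clock: 7.6
tool_pos: [503.0, 118.0, 24.7]
tool_rot: [[0.819, 0.574, 0.0], [0.574, -0.819, -0.0], [-0.0, 0.0, -1.0]]
ft_force: [-0.5, 0.2, 0.3]
finger_gap: 0.4
finger_force: 0.0
```

>>> servo_tool(deltas=[{"tx": 0,"ty": 0,"tz": -0.3,"wx": 0,"wy": 0,"wz": 0,"jaw": -1},{"tx": 0,"ty": 0,"tz": -0.3,"wx": 0,"wy": 0,"wz": 0,"jaw": -1}])

```text
clock: 7.8
tool_pos: [503.0, 118.0, 24.4]
tool_rot: [[0.819, 0.574, -0.0], [0.574, -0.819, -0.0], [-0.0, 0.0, -1.0]]
ft_force: [-0.2, -0.2, 0.2]
finger_gap: 0.5
finger_force: 0.0
```

```bash
python3 - <<'E'
from h import *
s=arm.state();print(s['tool_pos'],s['ft_force'],s['joint_torque'])
# world-z of plate from bench-relative side depth + scene
for n in('side','scene'):
    c=cap(n);P=[[440,150,20],[560,100,20],[540,40,20],[470,185,0],[440,190,0],[540,190,0]]
    q=proj(c,P);print(n,world(c,q[:,0],q[:,1])[:,2].round(1))
E
```

```text
[502.98052785 118.02626184  24.42439687] [-0.20629571 -0.21211617  0.15945696] [-1.47527411e-03 -5.15608084e+01 -6.75691757e-01 -3.25829959e+01
 -2.92951288e-02 -7.54540390e-02 -9.74256218e-04]
side [18.  36.5 20.4  6.   2.   1.8]
scene [ 19.8  30.1 130.7   2.9   1.3   0.8]
```

>>> servo_tool(deltas=[{"tx": 0,"ty": 0,"tz": -0.3,"wx": 0,"wy": 0,"wz": 0,"jaw": -1},{"tx": 0,"ty": 0,"tz": -0.3,"wx": 0,"wy": 0,"wz": 0,"jaw": -1}])

```text
clock: 8.1
tool_pos: [503.0, 118.0, 24.1]
tool_rot: [[0.819, 0.574, 0.0], [0.574, -0.819, -0.0], [0.0, 0.0, -1.0]]
ft_force: [0.4, -0.4, 0.3]
finger_gap: 0.6
finger_force: 0.0
```

>>> servo_tool(deltas=[{"tx": 0,"ty": 0,"tz": -0.3,"wx": 0,"wy": 0,"wz": 0,"jaw": -1},{"tx": 0,"ty": 0,"tz": -0.3,"wx": 0,"wy": 0,"wz": 0,"jaw": -1}])

```text
clock: 8.3
tool_pos: [503.0, 118.0, 23.8]
tool_rot: [[0.819, 0.574, -0.0], [0.574, -0.819, -0.0], [-0.0, 0.0, -1.0]]
ft_force: [-0.1, -0.3, -0.1]
finger_gap: 0.0
finger_force: 0.0
```

```bash
python3 - <<'E'
from h import *
c=cap('side');p=proj(c,[[503,118,25]])[0].astype(int);print(p)
s=c['image'][p[1]-60:p[1]+40,p[0]-65:p[0]+65]
c=cap('scene');p=proj(c,[[503,118,25]])[0].astype(int);print(p)
s2=c['image'][p[1]-60:p[1]+40,p[0]-65:p[0]+65]
cv2.imwrite('pics/s5.png',np.hstack([cv2.resize(s,None,fx=3,fy=3),cv2.resize(s2,None,fx=3,fy=3)]))
E
```

```text
[335 269]
[318 257]
```

View pics/s5.png

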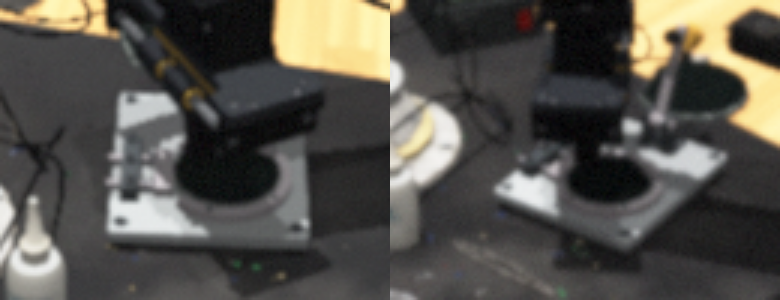

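The pictures (left side view, right scene view) show the fingers standing on or just above the disc at (225,150) and (600,165), clear of the nest, bar and arm. Still no contact force.

>>> servo_tool(deltas=[{"tx": 0,"ty": 0,"tz": -0.3,"wx": 0,"wy": 0,"wz": 0,"jaw": -1},{"tx": 0,"ty": 0,"tz": -0.3,"wx": 0,"wy": 0,"wz": 0,"jaw": -1}])

```text
clock: 8.6
tool_pos: [503.0, 118.0, 23.5]
tool_rot: [[0.819, 0.574, -0.0], [0.574, -0.819, -0.0], [-0.0, 0.0, -1.0]]
ft_force: [0.5, -0.2, -0.2]
finger_gap: 0.7
finger_force: 0.0
```

>>> servo_tool(deltas=[{"tx": 0,"ty": 0,"tz": -0.3,"wx": 0,"wy": 0,"wz": 0,"jaw": -1},{"tx": 0,"ty": 0,"tz": -0.3,"wx": 0,"wy": 0,"wz": 0,"jaw": -1}])

```text
clock: 8.8
tool_pos: [503.0, 118.0, 23.2]
tool_rot: [[0.819, 0.574, 0.0], [0.574, -0.819, -0.0], [-0.0, 0.0, -1.0]]
ft_force: [-0.0, -0.4, 0.0]
finger_gap: 0.6
finger_force: 0.0
```

>>> servo_tool(deltas=[{"tx": 0,"ty": 0,"tz": -0.3,"wx": 0,"wy": 0,"wz": 0,"jaw": -1},{"tx": 0,"ty": 0,"tz": -0.3,"wx": 0,"wy": 0,"wz": 0,"jaw": -1}])

```text
clock: 9.0
tool_pos: [503.0, 118.0, 22.9]
tool_rot: [[0.819, 0.574, -0.0], [0.574, -0.819, -0.0], [-0.0, 0.0, -1.0]]
ft_force: [-0.9, 0.1, -0.2]
finger_gap: 0.5
finger_force: 0.0
```

>>> servo_tool(deltas=[{"tx": 0,"ty": 0,"tz": -0.4,"wx": 0,"wy": 0,"wz": 0,"jaw": -1},{"tx": 0,"ty": 0,"tz": -0.4,"wx": 0,"wy": 0,"wz": 0,"jaw": -1}])

```text
clock: 9.2
tool_pos: [503.0, 118.0, 22.5]
tool_rot: [[0.819, 0.574, -0.0], [0.574, -0.819, -0.0], [-0.0, 0.0, -1.0]]
ft_force: [-0.5, 0.7, -0.2]
finger_gap: 0.4
finger_force: 0.0
```

>>> servo_tool(deltas=[{"tx": 0,"ty": 0,"tz": -0.4,"wx": 0,"wy": 0,"wz": 0,"jaw": -1},{"tx": 0,"ty": 0,"tz": -0.4,"wx": 0,"wy": 0,"wz": 0,"jaw": -1}])

```text
clock: 9.4
tool_pos: [503.0, 118.0, 22.1]
tool_rot: [[0.819, 0.574, -0.0], [0.574, -0.819, -0.0], [-0.0, 0.0, -1.0]]
ft_force: [0.4, 0.3, -0.1]
finger_gap: 0.4
finger_force: 0.0
```

```bash
python3 - <<'E'
from h import *
# fingertip height relative to disc: compare side-view depth-based outline
c=cap('side');R,_=cv2.Rodrigues(np.array(c['rvec'],float))
for x in (495,503,511):
    for z in (24,30,36,44,52,60):
        q=proj(c,[[x,128,z]])[0];w=world(c,q[:1],q[1:])[0];print(x,z,w.round(1),c['image'][int(q[1]),int(q[0])])
s=arm.state();print(s['tool_pos'],s['ft_force'])
E
```

```text
495 24 [494.9 129.5  25.3] [14 14 11]
495 30 [494.9 129.5  31.2] [ 8 11  8]
495 36 [495.3 123.5  32.3] [16 16 13]
495 44 [496.2 110.9  30.1] [22 25 19]
495 52 [495.2 125.5  50. ] [19 21 16]
495 60 [494.9 129.3  61.1] [15 13 15]
503 24 [502.2 138.1  32.4] [23 21 23]
503 30 [502.9 129.6  31.3] [15 15 17]
503 36 [503.8 117.5  27.4] [19 18 14]
503 44 [504.4 111.2  30.3] [14 14 10]
503 52 [502.8 131.   54.4] [10  5  5]
503 60 [502.5 133.7  64.5] [14 17 14]
511 24 [510.  139.6  33.7] [51 51 49]
511 30 [510.9 128.9  30.7] [21 19 15]
511 36 [511.4 124.   32.7] [4 9 4]
511 44 [512.6 110.3  29.6] [19 19 16]
511 52 [513.6  99.   28.6] [13 17 12]
511 60 [511.6 121.2  54.5] [16 10 12]
[502.99875413 118.00326981  22.15726811] [-0.75679511 -0.42993043  0.95060424]
```

```bash
python3 - <<'E'
from h import *
for n in('side','scene'):
    c=cap(n)
    p=proj(c,[[503,118,22]])[0];q=proj(c,[[503,118,80]])[0]
    for t in np.linspace(0,1,26):
        uv=p+(q-p)*t;w=world(c,uv[:1],uv[1:])[0];print(n,uv.round(0),'z on axis ~',round(22+58*t,1),w.round(1))
E
```

```text
side [336. 271.] z on axis ~ 22.0 [502.1 129.4  31.5]
side [336. 270.] z on axis ~ 24.3 [502.4 125.5  30.5]
side [336. 269.] z on axis ~ 26.6 [502.5 124.4  32.1]
side [336. 269.] z on axis ~ 29.0 [502.6 122.7  33. ]
side [336. 268.] z on axis ~ 31.3 [503.1 116.5  30.3]
side [336. 267.] z on axis ~ 33.6 [503.4 112.8  29.6]
side [336. 266.] z on axis ~ 35.9 [503.5 111.7  31.1]
side [336. 265.] z on axis ~ 38.2 [503.8 108.4  30.7]
side [336. 264.] z on axis ~ 40.6 [501.7 134.   53.8]
side [336. 264.] z on axis ~ 42.9 [501.9 131.3  54. ]
side [336. 263.] z on axis ~ 45.2 [501.8 133.5  58.1]
side [336. 262.] z on axis ~ 47.5 [501.7 134.6  61.3]
side [336. 261.] z on axis ~ 49.8 [501.7 133.6  62.7]
side [336. 260.] z on axis ~ 52.2 [501.9 131.8  63.6]
side [336. 259.] z on axis ~ 54.5 [501.7 134.7  68.2]
side [336. 259.] z on axis ~ 56.8 [501.9 131.6  67.9]
side [336. 258.] z on axis ~ 59.1 [501.8 133.2  71.5]
side [336. 257.] z on axis ~ 61.4 [501.8 133.   73.6]
side [336. 256.] z on axis ~ 63.8 [501.9 132.   75.1]
side [337. 255.] z on axis ~ 66.1 [501.8 132.9  78. ]
side [337. 254.] z o
[... 1033 characters left out ...]
9.] z on axis ~ 52.2 [494.7 127.9  60.9]
scene [319. 248.] z on axis ~ 54.5 [494.1 128.6  63.8]
scene [319. 247.] z on axis ~ 56.8 [494.7 127.9  65.4]
scene [319. 246.] z on axis ~ 59.1 [497.6 124.5  64.8]
scene [319. 246.] z on axis ~ 61.4 [446.  185.9 118.8]
scene [319. 245.] z on axis ~ 63.8 [446.6 185.2 120.4]
scene [319. 244.] z on axis ~ 66.1 [445.  187.1 124.1]
scene [319. 244.] z on axis ~ 68.4 [446.7 185.  124.5]
scene [319. 243.] z on axis ~ 70.7 [446.6 185.1 126.7]
scene [319. 242.] z on axis ~ 73.0 [447.2 184.4 128.3]
scene [319. 241.] z on axis ~ 75.4 [447.4 184.2 130.3]
scene [319. 241.] z on axis ~ 77.7 [442.7 189.8 137. ]
scene [319. 240.] z on axis ~ 80.0 [446.9 184.8 134.9]
```

```bash
python3 - <<'E'
from h import *
import pickle
def lowest(c,ctr,name):
    z=c['z_map'];v,u=np.mgrid[0:480,0:640];W=world(c,u.ravel(),v.ravel());W=W[z.ravel()>0]
    k=np.hypot(W[:,0]-ctr[0],W[:,1]-ctr[1])<75
    P=W[k];h=np.histogram(P[:,2],bins=np.arange(0,330,6));print(name,[(int(b),int(n)) for n,b in zip(*h) if n])
lowest(pickle.load(open('side.pkl','rb')),(625,0),'side0 tcp194')
lowest(pickle.load(open('scene.pkl','rb')),(625,0),'scene0')
s=arm.state();print(s['finger_gap'],s['ft_force'])
c=cap('side');z=c['z_map'];v,u=np.mgrid[0:480,0:640];W=world(c,u.ravel(),v.ravel())
k=(np.hypot(W[:,0]-503,W[:,1]-118)<22)&(W[:,2]>38)
print(np.histogram(W[k][:,2],bins=np.arange(38,110,4)))
E
```

```text
side0 tcp194 [(0, 1343), (6, 49), (18, 62), (24, 5), (216, 3), (222, 28), (228, 26), (234, 28), (240, 25), (246, 33), (252, 26), (258, 35), (264, 42), (270, 44), (276, 34), (282, 13), (288, 3), (294, 32), (300, 121), (306, 159), (312, 172), (318, 92)]
scene0 [(0, 680), (6, 74), (18, 40), (24, 7), (216, 1), (222, 28), (228, 28), (234, 31), (240, 28), (246, 31), (252, 27), (258, 37), (264, 36), (270, 36), (276, 25), (282, 11), (288, 10), (294, 24), (300, 58), (306, 91), (312, 59), (318, 51)]
0.2526401244180577 [-0.42555114  0.79622668  0.50155355]
(array([ 0,  0,  1, 13, 14, 15, 16, 16, 13, 12, 14, 14, 11,  8,  3,  2,  0]), array([ 38,  42,  46,  50,  54,  58,  62,  66,  70,  74,  78,  82,  86,
        90,  94,  98, 102, 106]))
```

Depth in both fixed views shows the finger ends about 27 mm higher than the reported TCP, both at the start (221 against 194.6) and now (50 against 22). The glass reads about 30, so the tip still has some 19 mm to go. I'll go 13 mm down, measure again, then feel for contact.

>>> servo_tool(deltas=[{"tx": 0,"ty": 0,"tz": -5,"wx": 0,"wy": 0,"wz": 0,"jaw": -1},{"tx": 0,"ty": 0,"tz": -9,"wx": 0,"wy": 0,"wz": 0,"jaw": -1},{"tx": 0,"ty": 0,"tz": -12,"wx": 0,"wy": 0,"wz": 0,"jaw": -1},{"tx": 0,"ty": 0,"tz": -13,"wx": 0,"wy": 0,"wz": 0,"jaw": -1},{"tx": 0,"ty": 0,"tz": -13,"wx": 0,"wy": 0,"wz": 0,"jaw": -1}])

```text
clock: 10.1
tool_pos: [502.9, 118.0, 8.9]
tool_rot: [[0.819, 0.574, -0.0], [0.574, -0.819, -0.0], [-0.0, -0.0, -1.0]]
ft_force: [-0.1, 0.9, -0.2]
finger_gap: 0.9
finger_force: 0.0
```

```bash
python3 - <<'E'
from h import *
s=arm.state();print(s['tool_pos'],s['ft_force'])
for n in('side','scene'):
    c=cap(n);v,u=np.mgrid[0:480,0:640];W=world(c,u.ravel(),v.ravel())
    k=(np.hypot(W[:,0]-503,W[:,1]-118)<22)
    print(n,[(b,int(x)) for x,b in zip(*np.histogram(W[k][:,2],bins=np.arange(24,60,2)))])
    k=(np.hypot(W[:,0]-487,W[:,1]-106)<30)&(W[:,2]<34);print('disc',np.median(W[k][:,2]))
E
```

```text
[502.88078842 118.00228096   8.93955654] [-0.07049633  0.92296464 -0.23262427]
side [(np.int64(24), 0), (np.int64(26), 3), (np.int64(28), 19), (np.int64(30), 59), (np.int64(32), 27), (np.int64(34), 9), (np.int64(36), 2), (np.int64(38), 4), (np.int64(40), 7), (np.int64(42), 7), (np.int64(44), 9), (np.int64(46), 5), (np.int64(48), 9), (np.int64(50), 8), (np.int64(52), 6), (np.int64(54), 8), (np.int64(56), 7)]
disc 31.504823608441484
scene [(np.int64(24), 0), (np.int64(26), 1), (np.int64(28), 11), (np.int64(30), 28), (np.int64(32), 30), (np.int64(34), 9), (np.int64(36), 4), (np.int64(38), 3), (np.int64(40), 1), (np.int64(42), 8), (np.int64(44), 5), (np.int64(46), 3), (np.int64(48), 11), (np.int64(50), 4), (np.int64(52), 5), (np.int64(54), 4), (np.int64(56), 4)]
disc 31.692258017108713
```

>>> servo_tool(deltas=[{"tx": 0,"ty": 0,"tz": -2,"wx": 0,"wy": 0,"wz": 0,"jaw": -1},{"tx": 0,"ty": 0,"tz": -3,"wx": 0,"wy": 0,"wz": 0,"jaw": -1},{"tx": 0,"ty": 0,"tz": -3,"wx": 0,"wy": 0,"wz": 0,"jaw": -1}])

```text
clock: 10.5
tool_pos: [502.9, 118.0, 6.0]
tool_rot: [[0.819, 0.574, -0.0], [0.574, -0.819, -0.0], [-0.0, 0.0, -1.0]]
ft_force: [-0.1, -0.2, 0.3]
finger_gap: 0.6
finger_force: 0.0
```

>>> servo_tool(deltas=[{"tx": 0,"ty": 0,"tz": -0.4,"wx": 0,"wy": 0,"wz": 0,"jaw": -1},{"tx": 0,"ty": 0,"tz": -0.4,"wx": 0,"wy": 0,"wz": 0,"jaw": -1}])

```text
clock: 10.7
tool_pos: [503.0, 118.0, 5.8]
tool_rot: [[0.819, 0.574, 0.0], [0.574, -0.819, -0.0], [-0.0, 0.0, -1.0]]
ft_force: [-0.8, 0.6, -0.4]
finger_gap: 0.5
finger_force: 0.0
```

>>> servo_tool(deltas=[{"tx": 0,"ty": 0,"tz": -0.4,"wx": 0,"wy": 0,"wz": 0,"jaw": -1},{"tx": 0,"ty": 0,"tz": -0.4,"wx": 0,"wy": 0,"wz": 0,"jaw": -1}])

```text
clock: 10.9
tool_pos: [503.0, 118.0, 5.3]
tool_rot: [[0.819, 0.574, -0.0], [0.574, -0.819, -0.0], [-0.0, 0.0, -1.0]]
ft_force: [0.1, -1.3, 0.3]
finger_gap: 0.3
finger_force: 0.0
```

>>> servo_tool(deltas=[{"tx": 0,"ty": 0,"tz": -0.4,"wx": 0,"wy": 0,"wz": 0,"jaw": -1},{"tx": 0,"ty": 0,"tz": -0.4,"wx": 0,"wy": 0,"wz": 0,"jaw": -1}])

```text
clock: 11.1
tool_pos: [503.0, 118.0, 4.9]
tool_rot: [[0.819, 0.574, 0.0], [0.574, -0.819, -0.0], [-0.0, 0.0, -1.0]]
ft_force: [-0.4, -0.6, 0.2]
finger_gap: 0.3
finger_force: 0.0
```

>>> servo_tool(deltas=[{"tx": 0,"ty": 0,"tz": -0.4,"wx": 0,"wy": 0,"wz": 0,"jaw": -1},{"tx": 0,"ty": 0,"tz": -0.4,"wx": 0,"wy": 0,"wz": 0,"jaw": -1}])

```text
clock: 11.3
tool_pos: [503.0, 118.0, 4.5]
tool_rot: [[0.819, 0.574, -0.0], [0.574, -0.819, -0.0], [-0.0, 0.0, -1.0]]
ft_force: [-0.7, 0.0, -0.7]
finger_gap: 0.5
finger_force: 0.0
```

>>> servo_tool(deltas=[{"tx": 0,"ty": 0,"tz": -0.3,"wx": 0,"wy": 0,"wz": 0,"jaw": -1},{"tx": 0,"ty": 0,"tz": -0.3,"wx": 0,"wy": 0,"wz": 0,"jaw": -1}])

```text
clock: 11.5
tool_pos: [503.0, 118.0, 4.2]
tool_rot: [[0.819, 0.574, 0.0], [0.574, -0.819, -0.0], [0.0, 0.0, -1.0]]
ft_force: [0.5, 0.6, 0.6]
finger_gap: 0.4
finger_force: 0.0
```

>>> servo_tool(deltas=[{"tx": 0,"ty": 0,"tz": -0.3,"wx": 0,"wy": 0,"wz": 0,"jaw": -1},{"tx": 0,"ty": 0,"tz": -0.3,"wx": 0,"wy": 0,"wz": 0,"jaw": -1}])

```text
clock: 11.7
tool_pos: [503.0, 118.0, 3.9]
tool_rot: [[0.819, 0.574, -0.0], [0.574, -0.819, -0.0], [-0.0, 0.0, -1.0]]
ft_force: [-0.2, 0.1, -0.1]
finger_gap: 0.5
finger_force: 0.0
```

>>> servo_tool(deltas=[{"tx": 0,"ty": 0,"tz": -0.3,"wx": 0,"wy": 0,"wz": 0,"jaw": -1},{"tx": 0,"ty": 0,"tz": -0.3,"wx": 0,"wy": 0,"wz": 0,"jaw": -1}])

```text
clock: 11.9
tool_pos: [503.0, 118.1, 3.7]
tool_rot: [[0.819, 0.574, 0.0], [0.574, -0.819, -0.0], [0.0, 0.0, -1.0]]
ft_force: [-0.9, 0.2, 0.8]
finger_gap: -0.0
finger_force: 0.4
```

>>> servo_tool(deltas=[{"tx": 0,"ty": 0,"tz": -0.3,"wx": 0,"wy": 0,"wz": 0,"jaw": -1},{"tx": 0,"ty": 0,"tz": -0.3,"wx": 0,"wy": 0,"wz": 0,"jaw": -1}])

```text
clock: 12.1
tool_pos: [503.1, 118.1, 3.6]
tool_rot: [[0.819, 0.574, 0.0], [0.574, -0.819, -0.0], [0.0, 0.0, -1.0]]
ft_force: [-0.5, -0.1, 5.6]
finger_gap: 0.1
finger_force: 2.1
```

Contact at TCP z ≈ 3.7, now 5.6 N. I add a little pressure and turn the first 20°.

>>> servo_tool(deltas=[{"tx": 0,"ty": 0,"tz": -0.15,"wx": 0,"wy": 0,"wz": 0,"jaw": -1},{"tx": -0.84,"ty": 1.11,"tz": -0.15,"wx": 0,"wy": 0,"wz": 4,"jaw": -1},{"tx": -1.76,"ty": 2.17,"tz": -0.15,"wx": 0,"wy": 0,"wz": 8,"jaw": -1},{"tx": -2.74,"ty": 3.16,"tz": -0.15,"wx": 0,"wy": 0,"wz": 12,"jaw": -1},{"tx": -3.8,"ty": 4.07,"tz": -0.15,"wx": 0,"wy": 0,"wz": 16,"jaw": -1},{"tx": -4.91,"ty": 4.91,"tz": -0.15,"wx": 0,"wy": 0,"wz": 20,"jaw": -1}])

```text
clock: 12.7
tool_pos: [499.0, 122.8, 3.7]
tool_rot: [[0.571, 0.821, 0.002], [0.821, -0.571, 0.0], [0.001, 0.002, -1.0]]
ft_force: [1.4, -1.2, 2.6]
finger_gap: 0.7
finger_force: 1.6
```

```bash
python3 - <<'E'
from h import *
s=arm.state();print(s['tool_pos'],s['ft_force'],s['wrist_torque'])
E
```

```text
[499.02732692 122.78256847   3.65186178] [ 1.4408577  -1.19987567  2.55518136] [-0.31704392 -0.2838181  -0.0221788 ]
```

>>> servo_tool(deltas=[{"tx": 0,"ty": 0,"tz": -0.25,"wx": 0,"wy": 0,"wz": 0,"jaw": -1},{"tx": -1.17,"ty": 0.76,"tz": -0.3,"wx": 0,"wy": 0,"wz": 4,"jaw": -1},{"tx": -2.39,"ty": 1.44,"tz": -0.3,"wx": 0,"wy": 0,"wz": 8,"jaw": -1},{"tx": -3.66,"ty": 2.03,"tz": -0.3,"wx": 0,"wy": 0,"wz": 12,"jaw": -1},{"tx": -4.96,"ty": 2.53,"tz": -0.3,"wx": 0,"wy": 0,"wz": 16,"jaw": -1}])

```text
clock: 13.2
tool_pos: [494.5, 125.5, 3.6]
tool_rot: [[0.325, 0.946, 0.003], [0.946, -0.325, 0.0], [0.001, 0.002, -1.0]]
ft_force: [2.6, -0.3, 4.2]
finger_gap: 0.0
finger_force: 2.2
```

```bash
python3 - <<'E'
from h import *
s=arm.state();print(s['tool_pos'],s['ft_force'])
c=cap('side');cv2.imwrite('pics/x.png',c['image'])
# disc region seen in side: dark fraction by angle about centre at r 37.5 on top face z 29
a=np.radians(np.arange(0,360,10));q=proj(c,np.c_[486.7+37*np.cos(a),106.5+37*np.sin(a),a*0+28]);g=c['image'].max(2)
print([(int(np.degrees(t)),int(g[int(round(v)),int(round(u))])) for t,(u,v) in zip(a,q)])
c=cap('scene');q=proj(c,np.c_[486.7+37*np.cos(a),106.5+37*np.sin(a),a*0+28]);g=c['image'].max(2)
print([(int(np.degrees(t)),int(g[int(round(v)),int(round(u))])) for t,(u,v) in zip(a,q)])
E
```

```text
[494.48500682 125.50999905   3.64082828] [ 2.56810722 -0.34149827  4.15917718]
[(0, 178), (10, 183), (20, 109), (29, 82), (40, 70), (50, 63), (59, 75), (70, 70), (80, 67), (90, 65), (100, 58), (110, 61), (119, 42), (130, 65), (140, 38), (150, 41), (160, 25), (170, 21), (180, 22), (190, 22), (200, 20), (210, 13), (220, 21), (230, 27), (239, 36), (250, 60), (260, 25), (270, 20), (280, 18), (290, 26), (300, 14), (310, 20), (320, 36), (330, 63), (340, 90), (350, 104)]
[(0, 15), (10, 54), (20, 52), (29, 27), (40, 43), (50, 43), (59, 32), (70, 44), (80, 40), (90, 55), (100, 65), (110, 44), (119, 36), (130, 66), (140, 43), (150, 44), (160, 37), (170, 60), (180, 62), (190, 30), (200, 39), (210, 50), (220, 40), (230, 53), (239, 52), (250, 66), (260, 64), (270, 19), (280, 10), (290, 10), (300, 25), (310, 17), (320, 8), (330, 7), (340, 11), (350, 10)]
```

>>> servo_tool(deltas=[{"tx": 0,"ty": 0,"tz": -0.25,"wx": 0,"wy": 0,"wz": 0,"jaw": -1},{"tx": -1.34,"ty": 0.41,"tz": -0.3,"wx": 0,"wy": 0,"wz": 4,"jaw": -1},{"tx": -2.7,"ty": 0.72,"tz": -0.3,"wx": 0,"wy": 0,"wz": 8,"jaw": -1},{"tx": -4.07,"ty": 0.94,"tz": -0.3,"wx": 0,"wy": 0,"wz": 12,"jaw": -1},{"tx": -5.47,"ty": 1.06,"tz": -0.3,"wx": 0,"wy": 0,"wz": 16,"jaw": -1},{"tx": -6.86,"ty": 1.09,"tz": -0.3,"wx": 0,"wy": 0,"wz": 20,"jaw": -1}])

```text
clock: 13.9
tool_pos: [487.7, 127.1, 3.5]
tool_rot: [[-0.017, 1.0, 0.003], [1.0, 0.017, 0.001], [0.001, 0.003, -1.0]]
ft_force: [2.6, 1.7, 6.3]
finger_gap: 0.5
finger_force: 3.3
```

>>> servo_tool(deltas=[{"tx": -1.39,"ty": -0.07,"tz": -0.05,"wx": 0,"wy": 0,"wz": 4,"jaw": -1},{"tx": -2.78,"ty": -0.24,"tz": -0.05,"wx": 0,"wy": 0,"wz": 8,"jaw": -1},{"tx": -4.15,"ty": -0.51,"tz": -0.05,"wx": 0,"wy": 0,"wz": 12,"jaw": -1},{"tx": -5.5,"ty": -0.87,"tz": -0.05,"wx": 0,"wy": 0,"wz": 16,"jaw": -1},{"tx": -6.82,"ty": -1.32,"tz": -0.05,"wx": 0,"wy": 0,"wz": 20,"jaw": -1},{"tx": -8.1,"ty": -1.87,"tz": -0.05,"wx": 0,"wy": 0,"wz": 24,"jaw": -1},{"tx": -9.35,"ty": -2.5,"tz": -0.05,"wx": 0,"wy": 0,"wz": 28,"jaw": -1},{"tx": -10.54,"ty": -3.22,"tz": -0.05,"wx": 0,"wy": 0,"wz": 32,"jaw": -1},{"tx": -11.69,"ty": -4.02,"tz": -0.05,"wx": 0,"wy": 0,"wz": 36,"jaw": -1}])

```text
clock: 14.8
tool_pos: [475.8, 124.0, 3.5]
tool_rot: [[-0.602, 0.798, 0.003], [0.798, 0.602, 0.002], [-0.0, 0.003, -1.0]]
ft_force: [1.0, 4.2, 7.5]
finger_gap: 0.4
finger_force: 3.7
```

>>> servo_tool(deltas=[{"tx": -1.09,"ty": -0.88,"tz": 0,"wx": 0,"wy": 0,"wz": 4,"jaw": -1},{"tx": -2.11,"ty": -1.83,"tz": 0,"wx": 0,"wy": 0,"wz": 8,"jaw": -1},{"tx": -3.06,"ty": -2.85,"tz": 0,"wx": 0,"wy": 0,"wz": 12,"jaw": -1},{"tx": -3.94,"ty": -3.94,"tz": 0,"wx": 0,"wy": 0,"wz": 16,"jaw": -1},{"tx": -4.74,"ty": -5.08,"tz": 0,"wx": 0,"wy": 0,"wz": 20,"jaw": -1},{"tx": -5.46,"ty": -6.28,"tz": 0,"wx": 0,"wy": 0,"wz": 24,"jaw": -1},{"tx": -6.09,"ty": -7.52,"tz": 0,"wx": 0,"wy": 0,"wz": 28,"jaw": -1},{"tx": -6.09,"ty": -7.52,"tz": 0,"wx": 0,"wy": 0,"wz": 28,"jaw": -1}])

```text
clock: 15.6
tool_pos: [469.0, 116.4, 3.4]
tool_rot: [[-0.907, 0.422, 0.001], [0.422, 0.907, 0.002], [-0.001, 0.002, -1.0]]
ft_force: [-2.8, 2.6, 10.8]
finger_gap: 0.3
finger_force: 5.6
```

>>> servo_tool(deltas=[{"tx": 0,"ty": 0,"tz": 2,"wx": 0,"wy": 0,"wz": 0,"jaw": -1},{"tx": 0,"ty": 0,"tz": 20,"wx": 0,"wy": 0,"wz": -7,"jaw": -1},{"tx": 8,"ty": -10,"tz": 60,"wx": 0,"wy": 0,"wz": -15,"jaw": -1},{"tx": 16,"ty": -25,"tz": 100,"wx": 0,"wy": 0,"wz": -23,"jaw": -1},{"tx": 24,"ty": -45,"tz": 140,"wx": 0,"wy": 0,"wz": -31,"jaw": -1},{"tx": 30,"ty": -65,"tz": 170,"wx": 0,"wy": 0,"wz": -39,"jaw": -1},{"tx": 30,"ty": -80,"tz": 190,"wx": 0,"wy": 0,"wz": -47,"jaw": -1},{"tx": 30,"ty": -85,"tz": 190,"wx": 0,"wy": 0,"wz": -55,"jaw": -1},{"tx": 30,"ty": -85,"tz": 190,"wx": 0,"wy": 0,"wz": -60,"jaw": -1},{"tx": 30,"ty": -85,"tz": 190,"wx": 0,"wy": 0,"wz": -60,"jaw": -1}])

```text
clock: 16.6
tool_pos: [498.2, 29.7, 192.2]
tool_rot: [[-0.083, 0.997, -0.001], [0.997, 0.083, 0.0], [0.0, -0.001, -1.0]]
ft_force: [-0.1, 0.3, 0.2]
finger_gap: 0.4
finger_force: 0.0
```

```bash
cat > look.py <<'E'
from h import *
import pickle,sys
st=arm.state();c=cap('wrist');c['st']=st;pickle.dump(c,open('w.pkl','wb'))
print(st['clock'],np.round(st['tool_pos'],1),np.round(st['tool_rot'],2).tolist(),np.round(st['ft_force'],1))
for thr in(140,165):print(disc(c,st,[486.7,106.5,28],28,thr=thr))
g=cv2.GaussianBlur(c['image'],(0,0),.6).max(2)
for a in range(-60,75,10):
    t=np.radians(a);r=np.arange(26,52,2.)
    q=wproj(c,st,np.c_[486.7+r*np.cos(t),106.5+r*np.sin(t),r*0+28])
    print(a,cv2.remap(g,q[:,:1].astype(np.float32),q[:,1:].astype(np.float32),1).ravel().tolist())
E
python3 look.py
```

```text
16.6 [498.2  29.7 192.2] [[-0.08, 1.0, -0.0], [1.0, 0.08, 0.0], [0.0, -0.0, -1.0]] [-0.1  0.3  0.2]
(array([486.35595695, 106.65475219]), np.float64(38.930267992979005), np.float64(32.60286524643585), np.float32(6.126056), np.float64(32.38602627691176))
(array([486.86410051, 106.5686385 ]), np.float64(39.92404262448137), np.float64(32.80935558078046), np.float32(5.756064), np.float64(32.53078301096799))
-60 [95, 96, 98, 98, 98, 100, 126, 172, 236, 251, 251, 242, 236]
-50 [98, 99, 99, 98, 99, 101, 132, 178, 235, 252, 252, 246, 239]
-40 [99, 100, 99, 99, 98, 100, 125, 166, 231, 251, 251, 246, 237]
-30 [99, 100, 100, 100, 100, 104, 132, 193, 234, 242, 244, 244, 244]
-20 [101, 99, 100, 101, 113, 160, 233, 251, 252, 252, 252, 250, 246]
-10 [101, 101, 102, 110, 159, 240, 252, 252, 252, 252, 251, 237, 188]
0 [101, 103, 105, 132, 206, 250, 252, 252, 252, 251, 247, 238, 244]
10 [101, 101, 106, 143, 217, 251, 252, 252, 252, 251, 247, 237, 243]
20 [102, 102, 101, 111, 165, 241, 252, 252, 252, 252, 251, 235, 173]
30 [100, 101, 101, 102, 115, 170, 234, 252, 252, 252, 252, 251, 248]
40 [101, 100, 100, 100, 101, 105, 137, 207, 240, 245, 246, 246, 245]
50 [99, 99, 100, 99, 100, 102, 120, 159, 233, 252, 252, 249, 244]
60 [98, 99, 100, 101, 100, 101, 117, 154, 228, 252, 252, 248, 244]
70 [98, 99, 99, 99, 99, 99, 111, 149, 229, 251, 251, 249, 245]
```

The disc's flat is now at 5.9±0.3° against the fixture's 5.2°. The bar has sprung in to 33.5 mm and the picture is symmetric, so the flat is flush. Next I find the arm's angle from its bar in the two fixed views.

```bash
python3 - <<'E'
from h import *
a=np.radians(5.3);R=np.array([[np.cos(a),-np.sin(a)],[np.sin(a),np.cos(a)]]);o=np.array([486.7,106.5]);z0=8
for n in('side','scene'):
    c=cap(n);v,u=np.mgrid[0:480,0:640];u=u.ravel();v=v.ravel();W=world(c,u,v)
    F=np.c_[(W[:,:2]-o)@R,W[:,2]-z0]
    k=(abs(F[:,0])<30)&(F[:,1]>-160)&(F[:,1]<-60)&(F[:,2]>50)&(F[:,2]<150)
    im=c['image'].reshape(-1,3)
    print(n,k.sum())
    for i in np.where(k)[0][::max(1,k.sum()//45)]: print(u[i],v[i],F[i].round(0).astype(int).tolist(),im[i].tolist(),end=' | ')
    print()
E
```

```text
side 226
345 197 [1, -134, 117] [61, 88, 107] | 344 198 [4, -127, 118] [44, 82, 103] | 349 198 [-7, -111, 128] [70, 90, 104] | 347 199 [-3, -112, 125] [88, 88, 90] | 343 200 [6, -115, 120] [38, 86, 110] | 348 200 [-5, -110, 124] [71, 72, 76] | 342 201 [8, -123, 112] [36, 75, 97] | 347 201 [-3, -95, 130] [41, 39, 40] | 352 201 [-14, -113, 120] [109, 178, 227] | 346 202 [0, -99, 125] [22, 24, 27] | 351 202 [-12, -116, 115] [58, 106, 136] | 345 203 [2, -94, 126] [20, 27, 32] | 350 203 [-9, -96, 125] [28, 52, 65] | 345 204 [2, -96, 122] [20, 24, 31] | 350 204 [-10, -96, 122] [34, 58, 77] | 345 205 [2, -93, 121] [26, 36, 44] | 350 205 [-10, -92, 122] [51, 89, 115] | 346 206 [-1, -91, 120] [36, 37, 39] | 351 206 [-13, -114, 105] [120, 192, 237] | 348 207 [-5, -93, 116] [73, 91, 111] | 347 208 [-4, -104, 106] [85, 83, 88] | 347 209 [-4, -101, 105] [90, 89, 94] | 347 210 [-4, -100, 103] [89, 89, 92] | 347 211 [-4, -98, 102] [90, 89, 92] | 347 212 [-4, -99, 98] [89, 91, 96] | 347 213 [-4, -101, 95] [91, 93, 99] | 347 214 [-4, -99, 93] [89, 92, 100] | 348 215 [-6, -95, 93] [101, 129, 157] | 34
[... 1868 characters left out ...]
347 218 [-1, -100, 91] [78, 76, 82] | 347 219 [-5, -94, 92] [77, 77, 78] | 347 220 [-3, -98, 86] [72, 69, 74] | 346 221 [0, -98, 82] [78, 75, 78] | 346 222 [-3, -92, 83] [73, 72, 73] | 346 223 [-2, -94, 79] [75, 72, 74] | 346 224 [-5, -89, 79] [73, 71, 75] | 345 225 [1, -94, 72] [75, 71, 76] | 345 226 [-3, -88, 72] [75, 72, 74] | 345 227 [-5, -84, 72] [72, 71, 75] | 345 228 [-6, -83, 69] [74, 74, 76] | 344 229 [0, -88, 62] [77, 74, 77] | 344 230 [-3, -83, 62] [76, 72, 76] | 344 231 [-7, -76, 64] [74, 74, 74] | 342 232 [1, -79, 56] [64, 64, 67] | 339 233 [10, -78, 51] [57, 57, 56] | 344 233 [-8, -74, 59] [67, 65, 68] | 344 234 [-6, -78, 53] [73, 73, 76] | 345 236 [-14, -70, 53] [55, 55, 56] |
```

The arm's bar fits θ ≈ 1.95 rad: the foot is measured at (−94,122) and predicted at (−92,121). That puts the knob at fixture (0,−140,102). I'll bring the shut finger down behind the knob (−y side) and push it past upright.

>>> servo_tool(deltas=[{"tx": 1,"ty": -25,"tz": 0,"wx": 0,"wy": 0,"wz": 0,"jaw": -1},{"tx": 2,"ty": -55,"tz": 0,"wx": 0,"wy": 0,"wz": 0,"jaw": -1},{"tx": 4,"ty": -85,"tz": 0,"wx": 0,"wy": 0,"wz": 0,"jaw": -1},{"tx": 4,"ty": -95,"tz": -10,"wx": 0,"wy": 0,"wz": 0,"jaw": -1},{"tx": 4,"ty": -95,"tz": -40,"wx": 0,"wy": 0,"wz": 0,"jaw": -1},{"tx": 4,"ty": -95,"tz": -75,"wx": 0,"wy": 0,"wz": 0,"jaw": -1},{"tx": 4,"ty": -95,"tz": -105,"wx": 0,"wy": 0,"wz": 0,"jaw": -1},{"tx": 4,"ty": -95,"tz": -116,"wx": 0,"wy": 0,"wz": 0,"jaw": -1},{"tx": 4,"ty": -95,"tz": -116,"wx": 0,"wy": 0,"wz": 0,"jaw": -1}])

```text
clock: 17.65
tool_pos: [501.4, -64.4, 75.2]
tool_rot: [[-0.088, 0.996, -0.003], [0.996, 0.088, 0.001], [0.001, -0.003, -1.0]]
ft_force: [-0.6, 0.3, 1.6]
finger_gap: 0.4
finger_force: 0.0
```

```bash
python3 - <<'E'
from h import *
s=arm.state();print(s['tool_pos'],s['ft_force'],s['qpos'])
ims=[]
for n in('side','scene'):
    c=cap(n);p=proj(c,[[500,-30,115]])[0].astype(int)
    ims.append(cv2.resize(c['image'][p[1]-45:p[1]+75,p[0]-60:p[0]+60],None,fx=3.3,fy=3.3,interpolation=cv2.INTER_CUBIC))
cv2.imwrite('pics/k6.png',np.hstack(ims))
E
```

```text
[501.40686394 -64.3821235   75.22708253] [-0.6357063   0.27762344  1.59717827] [ 0.24358486  0.19076905 -0.22540166  1.90308971  0.04803495  1.05594095
  0.08686526]
```

View pics/k6.png

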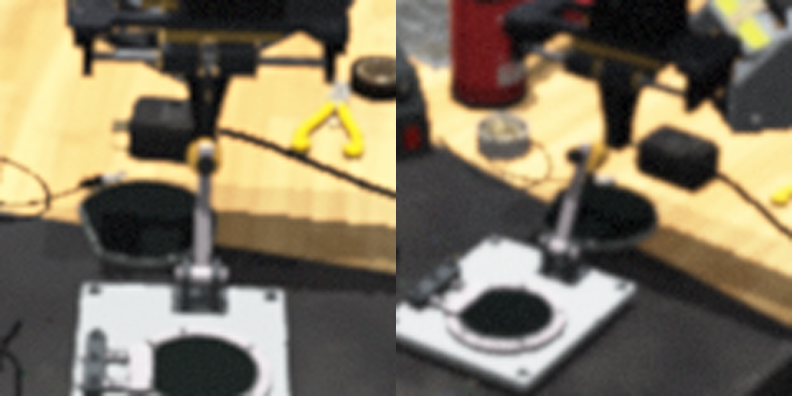

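The view shows the finger behind the arm's brass weight and in line with it (left (205,110), right (615,110)), clear of everything else. The disc sits flush in the nest. Now I push gently towards +y.

>>> servo_tool(deltas=[{"tx": -0.4,"ty": 4,"tz": 0,"wx": 0,"wy": 0,"wz": 0,"jaw": -1},{"tx": -0.7,"ty": 8,"tz": 0,"wx": 0,"wy": 0,"wz": 0,"jaw": -1},{"tx": -1.1,"ty": 12,"tz": 0,"wx": 0,"wy": 0,"wz": 0,"jaw": -1},{"tx": -1.5,"ty": 16,"tz": 0,"wx": 0,"wy": 0,"wz": 0,"jaw": -1},{"tx": -1.8,"ty": 20,"tz": 3,"wx": 0,"wy": 0,"wz": 0,"jaw": -1},{"tx": -2.2,"ty": 24,"tz": 6,"wx": 0,"wy": 0,"wz": 0,"jaw": -1},{"tx": -2.6,"ty": 28,"tz": 9,"wx": 0,"wy": 0,"wz": 0,"jaw": -1},{"tx": -2.9,"ty": 32,"tz": 12,"wx": 0,"wy": 0,"wz": 0,"jaw": -1}])

```text
clock: 18.55
tool_pos: [500.2, -34.4, 89.7]
tool_rot: [[-0.086, 0.996, 0.002], [0.996, 0.086, -0.002], [-0.002, 0.002, -1.0]]
ft_force: [-0.1, -3.7, 3.4]
finger_gap: 0.0
finger_force: 2.2
```

```bash
cat > armang.py <<'E'
from h import *
a=np.radians(5.3);R=np.array([[np.cos(a),-np.sin(a)],[np.sin(a),np.cos(a)]]);o=np.array([486.7,106.5]);z0=8
s=arm.state();F=(s['tool_pos'][:2]-o)@R;print(s['clock'],'tip fixture',F.round(1),round(s['tool_pos'][2]+17.3,1),'ft',np.round(s['ft_force'],1))
for n in('side','scene'):
    c=cap(n);v,u=np.mgrid[0:480,0:640];u=u.ravel();v=v.ravel();W=world(c,u,v)
    F=np.c_[(W[:,:2]-o)@R,W[:,2]-z0];im=c['image'].reshape(-1,3).astype(int)
    r=np.hypot(F[:,1]+80,F[:,2]-40)
    k=(F[:,0]>-9)&(F[:,0]<3)&(r>20)&(r<66)&(F[:,2]>48)&(np.ptp(im,axis=1)<15)&(im.mean(1)>60)
    t=np.arctan2(F[k][:,2]-40,F[k][:,1]+80)-np.arcsin(-3/r[k]) if k.sum() else np.array([0])
    print(n,k.sum(),'theta',np.median(t).round(3),t.std().round(2))
E
python3 armang.py
```

```text
18.55 tip fixture [   0.4 -141.6] 107.0 ft [-0.1 -3.7  3.4]
side 70 theta 1.676 0.08
scene 46 theta 1.648 0.1
```

>>> servo_tool(deltas=[{"tx": -0.4,"ty": 4,"tz": 2,"wx": 0,"wy": 0,"wz": 0,"jaw": -1},{"tx": -0.7,"ty": 8,"tz": 4,"wx": 0,"wy": 0,"wz": 0,"jaw": -1},{"tx": -1.1,"ty": 12,"tz": 6,"wx": 0,"wy": 0,"wz": 0,"jaw": -1},{"tx": -1.5,"ty": 16,"tz": 8,"wx": 0,"wy": 0,"wz": 0,"jaw": -1},{"tx": -1.8,"ty": 20,"tz": 9,"wx": 0,"wy": 0,"wz": 0,"jaw": -1},{"tx": -2.1,"ty": 23,"tz": 10,"wx": 0,"wy": 0,"wz": 0,"jaw": -1},{"tx": -2.4,"ty": 26,"tz": 11,"wx": 0,"wy": 0,"wz": 0,"jaw": -1},{"tx": -2.7,"ty": 29,"tz": 12,"wx": 0,"wy": 0,"wz": 0,"jaw": -1},{"tx": -3,"ty": 32,"tz": 13,"wx": 0,"wy": 0,"wz": 0,"jaw": -1},{"tx": -3,"ty": 32,"tz": 13,"wx": 0,"wy": 0,"wz": 0,"jaw": -1}])

```text
clock: 19.65
tool_pos: [496.5, -0.3, 101.6]
tool_rot: [[-0.088, 0.996, 0.0], [0.996, 0.088, 0.0], [0.0, 0.0, -1.0]]
ft_force: [0.3, -0.8, 0.2]
finger_gap: 0.3
finger_force: 0.0
```

```bash
python3 armang.py
```

```text
19.65 tip fixture [-1.000e-01 -1.073e+02] 118.9 ft [ 0.3 -0.8  0.2]
side 43 theta 1.261 0.05
scene 38 theta 1.282 0.06
```

θ ≈ 1.27, so the knob is at about (0,−88,126) and the arm stays there on its own. Now I back off upwards, open the jaws partway and tilt 35°, so I can grip the ball along x and lower the arm under control.

>>> servo_tool(deltas=[{"tx": 0.3,"ty": -3,"tz": 5,"wx": 0,"wy": 0,"wz": 0,"jaw": -1},{"tx": 0.3,"ty": -3,"tz": 35,"wx": 0,"wy": 0,"wz": 0,"jaw": -0.3},{"tx": 0.3,"ty": -3,"tz": 65,"wx": 7,"wy": 0.65,"wz": 0,"jaw": -0.1},{"tx": 0,"ty": 0,"tz": 65,"wx": 14,"wy": 1.3,"wz": 0,"jaw": -0.1},{"tx": -1,"ty": 4,"tz": 60,"wx": 21,"wy": 1.95,"wz": 0,"jaw": -0.1},{"tx": -1.5,"ty": 7,"tz": 55,"wx": 28,"wy": 2.6,"wz": 0,"jaw": -0.1},{"tx": -1.5,"ty": 7,"tz": 50,"wx": 34.85,"wy": 3.2,"wz": 0,"jaw": -0.1},{"tx": -1.5,"ty": 7,"tz": 50,"wx": 34.85,"wy": 3.2,"wz": 0,"jaw": -0.1},{"tx": -1.5,"ty": 7,"tz": 50,"wx": 34.85,"wy": 3.2,"wz": 0,"jaw": -0.1}])

```text
clock: 20.65
tool_pos: [495.1, 5.4, 151.3]
tool_rot: [[-0.069, 0.996, -0.052], [0.817, 0.087, 0.57], [0.573, -0.003, -0.82]]
ft_force: [0.1, 0.1, 0.5]
finger_gap: 38.9
finger_force: 0.0
```

```bash
python3 armang.py; python3 - <<'E'
from h import *
import pickle
s=arm.state();print(s['tool_pos'],np.round(s['tool_rot'],3).tolist(),s['finger_gap'],np.round(s['qpos'],2))
a=np.radians(5.3);R=np.array([[np.cos(a),-np.sin(a)],[np.sin(a),np.cos(a)]]);o=np.array([486.7,106.5])
c=cap('wrist');K=[*(o+R@[0,-87.8]),134];p=wproj(c,s,[K])[0];print(p)
cv2.circle(c['image'],(int(p[0]),int(p[1])),3,(0,0,255),1);cv2.imwrite('pics/g7.png',c['image'])
E
```

```text
20.65 tip fixture [  -0.9 -101.5] 168.6 ft [0.1 0.1 0.5]
side 40 theta 1.277 0.04
scene 38 theta 1.269 0.06
[495.50235703   6.88940628 152.47525835] [[-0.073, 0.996, -0.052], [0.817, 0.09, 0.57], [0.572, -0.001, -0.82]] 38.93416309884163 [ 0.45  0.28 -0.17  1.77 -0.53  1.37  0.55]
[318.90706922 260.3500514 ]
```

View pics/g7.png

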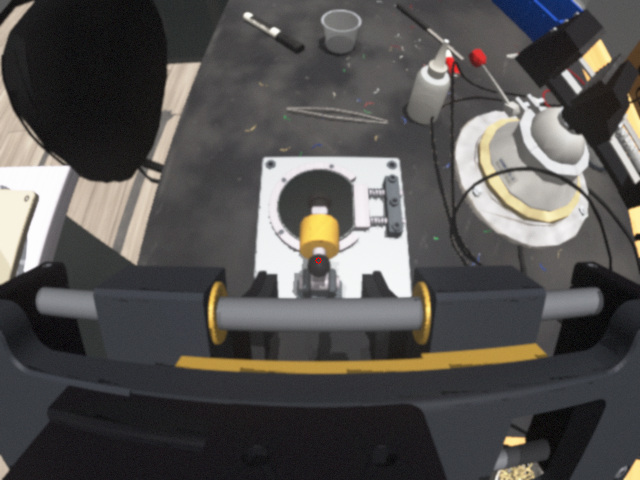

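This wrist view shows the knob at (319,265), predicted at (319,260), centred between the open fingers, with the brass weight beyond it. I advance along the tool axis with a small correction, then close lightly.

>>> servo_tool(deltas=[{"tx": -1,"ty": 9,"tz": -14,"wx": 0,"wy": 0,"wz": 0,"jaw": -0.1},{"tx": -2,"ty": 18,"tz": -28,"wx": 0,"wy": 0,"wz": 0,"jaw": -0.1},{"tx": -2.5,"ty": 24,"tz": -37,"wx": 0,"wy": 0,"wz": 0,"jaw": -0.1},{"tx": -2.5,"ty": 27,"tz": -42,"wx": 0,"wy": 0,"wz": 0,"jaw": -0.1},{"tx": -2.5,"ty": 27,"tz": -42,"wx": 0,"wy": 0,"wz": 0,"jaw": -0.1}])

```text
clock: 21.3
tool_pos: [492.4, 33.7, 109.6]
tool_rot: [[-0.072, 0.996, -0.053], [0.816, 0.089, 0.571], [0.573, -0.002, -0.819]]
ft_force: [0.4, -0.1, -0.4]
finger_gap: 39.2
finger_force: 0.0
```

>>> servo_tool(deltas=[{"tx": 0,"ty": 0,"tz": 0,"wx": 0,"wy": 0,"wz": 0,"jaw": -0.4},{"tx": 0,"ty": 0,"tz": 0,"wx": 0,"wy": 0,"wz": 0,"jaw": -0.6},{"tx": 0,"ty": 0,"tz": 0,"wx": 0,"wy": 0,"wz": 0,"jaw": -0.75},{"tx": 0,"ty": 0,"tz": 0,"wx": 0,"wy": 0,"wz": 0,"jaw": -1},{"tx": 0,"ty": 0,"tz": 0,"wx": 0,"wy": 0,"wz": 0,"jaw": -1},{"tx": 0,"ty": 0,"tz": 0,"wx": 0,"wy": 0,"wz": 0,"jaw": -1}], squeeze=6)

```text
clock: 21.9
tool_pos: [492.9, 32.8, 109.7]
tool_rot: [[-0.071, 0.996, -0.052], [0.816, 0.088, 0.571], [0.573, -0.002, -0.819]]
ft_force: [1.4, -0.5, 1.8]
finger_gap: 12.8
finger_force: 6.0
```

```bash
python3 armang.py
```

```text
21.9 tip fixture [ -0.7 -73.9] 127.0 ft [ 1.4 -0.5  1.8]
side 41 theta 1.259 0.04
scene 36 theta 1.271 0.06
```

Gripped (12.8 mm across the ball). I work out the arc rows about the hinge.

```bash
python3 - <<'E'
import numpy as np
K=lambda t:np.array([-80+80*np.cos(t)-33*np.sin(t),40+80*np.sin(t)+33*np.cos(t)])
off=np.array([13.5,-24.2])
def tcp(t):
    d=np.radians(35*(t/1.265)-35);c,s=np.cos(d),np.sin(d)
    return K(t)+np.array([c*off[0]-s*off[1],s*off[0]+c*off[1]]) , np.degrees(d)
T=[np.linspace(1.265,.8,9),np.linspace(.8,.35,9),np.linspace(.35,.05,9)]
for L in T:
    p0,a0=tcp(L[0])
    for t in L[1:]:
        p,a=tcp(t);d=p-p0;w=a-a0
        print(round(t,3),'tx %.1f ty %.1f tz %.1f wx %.1f wy %.2f'%(-.0924*d[0],.9957*d[0],d[1],w*.9957,w*.0924))
    print()
E
```

```text
1.207 tx -0.4 ty 4.3 tz -0.1 wx -1.6 wy -0.15
1.149 tx -0.8 ty 8.6 tz -0.4 wx -3.2 wy -0.30
1.091 tx -1.2 ty 12.9 tz -1.1 wx -4.8 wy -0.45
1.032 tx -1.6 ty 17.2 tz -2.0 wx -6.4 wy -0.59
0.974 tx -2.0 ty 21.4 tz -3.2 wx -8.0 wy -0.74
0.916 tx -2.4 ty 25.6 tz -4.6 wx -9.6 wy -0.89
0.858 tx -2.7 ty 29.6 tz -6.3 wx -11.2 wy -1.04
0.8 tx -3.1 ty 33.6 tz -8.2 wx -12.8 wy -1.19

0.744 tx -0.3 ty 3.7 tz -2.1 wx -1.5 wy -0.14
0.688 tx -0.7 ty 7.3 tz -4.5 wx -3.1 wy -0.29
0.631 tx -1.0 ty 10.8 tz -7.1 wx -4.6 wy -0.43
0.575 tx -1.3 ty 14.1 tz -9.9 wx -6.2 wy -0.58
0.519 tx -1.6 ty 17.3 tz -12.9 wx -7.7 wy -0.72
0.462 tx -1.9 ty 20.3 tz -16.1 wx -9.3 wy -0.86
0.406 tx -2.1 ty 23.1 tz -19.4 wx -10.8 wy -1.01
0.35 tx -2.4 ty 25.7 tz -23.0 wx -12.4 wy -1.15

0.312 tx -0.2 ty 1.6 tz -2.5 wx -1.0 wy -0.10
0.275 tx -0.3 ty 3.2 tz -5.0 wx -2.1 wy -0.19
0.238 tx -0.4 ty 4.6 tz -7.6 wx -3.1 wy -0.29
0.2 tx -0.6 ty 6.0 tz -10.3 wx -4.1 wy -0.38
0.162 tx -0.7 ty 7.2 tz -13.0 wx -5.2 wy -0.48
0.125 tx -0.8 ty 8.4 tz -15.8 wx -6.2 wy -0.58
0.087 tx -0.9 ty 9.4 tz -18.6 wx -7.2 wy -0.67
0.05 tx -1.0 ty 10.4 tz -21.5 wx -8.3 wy -0.77
```

>>> servo_tool(deltas=[{"tx": -0.4,"ty": 4.3,"tz": -0.1,"wx": -1.6,"wy": -0.15,"wz": 0,"jaw": -1},{"tx": -0.8,"ty": 8.6,"tz": -0.4,"wx": -3.2,"wy": -0.3,"wz": 0,"jaw": -1},{"tx": -1.2,"ty": 12.9,"tz": -1.1,"wx": -4.8,"wy": -0.45,"wz": 0,"jaw": -1},{"tx": -1.6,"ty": 17.2,"tz": -2,"wx": -6.4,"wy": -0.6,"wz": 0,"jaw": -1},{"tx": -2,"ty": 21.4,"tz": -3.2,"wx": -8,"wy": -0.75,"wz": 0,"jaw": -1},{"tx": -2.4,"ty": 25.6,"tz": -4.6,"wx": -9.6,"wy": -0.9,"wz": 0,"jaw": -1},{"tx": -2.7,"ty": 29.6,"tz": -6.3,"wx": -11.2,"wy": -1.05,"wz": 0,"jaw": -1},{"tx": -3.1,"ty": 33.6,"tz": -8.2,"wx": -12.8,"wy": -1.2,"wz": 0,"jaw": -1},{"tx": -3.1,"ty": 33.6,"tz": -8.2,"wx": -12.8,"wy": -1.2,"wz": 0,"jaw": -1}])

```text
clock: 22.9
tool_pos: [489.7, 68.5, 101.6]
tool_rot: [[-0.084, 0.996, -0.033], [0.923, 0.09, 0.374], [0.375, 0.001, -0.927]]
ft_force: [4.0, 2.3, -0.4]
finger_gap: 13.1
finger_force: 6.0
```

```bash
python3 armang.py
```

```text
22.9 tip fixture [ -0.5 -38.1] 118.9 ft [ 4.   2.3 -0.4]
side 0 theta 0.0 0.0
scene 22 theta 0.873 0.07
```

>>> servo_tool(deltas=[{"tx": 0.1,"ty": 3.7,"tz": -2.1,"wx": -1.5,"wy": -0.15,"wz": 0,"jaw": -1},{"tx": 0,"ty": 7.3,"tz": -4.5,"wx": -3.1,"wy": -0.3,"wz": 0,"jaw": -1},{"tx": -0.3,"ty": 10.8,"tz": -7.1,"wx": -4.6,"wy": -0.45,"wz": 0,"jaw": -1},{"tx": -0.6,"ty": 14.1,"tz": -9.9,"wx": -6.2,"wy": -0.6,"wz": 0,"jaw": -1},{"tx": -0.9,"ty": 17.3,"tz": -12.9,"wx": -7.7,"wy": -0.7,"wz": 0,"jaw": -1},{"tx": -1.2,"ty": 20.3,"tz": -16.1,"wx": -9.3,"wy": -0.85,"wz": 0,"jaw": -1},{"tx": -1.4,"ty": 23.1,"tz": -19.4,"wx": -10.8,"wy": -1,"wz": 0,"jaw": -1},{"tx": -1.7,"ty": 25.7,"tz": -23,"wx": -12.4,"wy": -1.15,"wz": 0,"jaw": -1},{"tx": -1.7,"ty": 25.7,"tz": -23,"wx": -12.4,"wy": -1.15,"wz": 0,"jaw": -1}])

```text
clock: 23.9
tool_pos: [487.7, 93.0, 78.1]
tool_rot: [[-0.088, 0.996, -0.015], [0.982, 0.089, 0.167], [0.168, -0.0, -0.986]]
ft_force: [1.9, 2.6, 0.3]
finger_gap: 13.1
finger_force: 6.0
```

```bash
python3 armang.py
```

```text
23.9 tip fixture [ -0.3 -13.5] 95.4 ft [1.9 2.6 0.3]
side 0 theta 0.0 0.0
scene 24 theta 0.528 0.1
```

Tip geometry gives knob radius 86.8 mm (should be 86.5) and θ ≈ 0.34, so the grip is holding. Now the last, slower stage.

>>> servo_tool(deltas=[{"tx": 0,"ty": 1.6,"tz": -2.5,"wx": -1,"wy": -0.1,"wz": 0,"jaw": -1},{"tx": 0,"ty": 3.2,"tz": -5,"wx": -2.1,"wy": -0.2,"wz": 0,"jaw": -1},{"tx": -0.1,"ty": 4.6,"tz": -7.6,"wx": -3.1,"wy": -0.3,"wz": 0,"jaw": -1},{"tx": -0.3,"ty": 6,"tz": -10.3,"wx": -4.1,"wy": -0.4,"wz": 0,"jaw": -1},{"tx": -0.4,"ty": 7.2,"tz": -13,"wx": -5.2,"wy": -0.5,"wz": 0,"jaw": -1},{"tx": -0.5,"ty": 8.4,"tz": -15.8,"wx": -6.2,"wy": -0.6,"wz": 0,"jaw": -1},{"tx": -0.5,"ty": 8.4,"tz": -15.8,"wx": -6.2,"wy": -0.6,"wz": 0,"jaw": -1}])

```text
clock: 24.7
tool_pos: [487.1, 100.9, 62.0]
tool_rot: [[-0.088, 0.996, -0.005], [0.994, 0.089, 0.059], [0.059, 0.001, -0.998]]
ft_force: [0.5, 2.7, -0.7]
finger_gap: 13.0
finger_force: 6.0
```

>>> servo_tool(deltas=[{"tx": -0.1,"ty": 0.5,"tz": -1.4,"wx": -0.5,"wy": 0,"wz": 0,"jaw": -1},{"tx": -0.1,"ty": 1,"tz": -2.8,"wx": -1,"wy": -0.1,"wz": 0,"jaw": -1},{"tx": -0.1,"ty": 1.5,"tz": -4.2,"wx": -1.5,"wy": -0.1,"wz": 0,"jaw": -1},{"tx": -0.2,"ty": 2,"tz": -5.7,"wx": -2,"wy": -0.2,"wz": 0,"jaw": -1},{"tx": -0.2,"ty": 2,"tz": -5.7,"wx": -2,"wy": -0.2,"wz": 0,"jaw": -1}])

```text
clock: 25.2
tool_pos: [487.0, 102.7, 56.6]
tool_rot: [[-0.088, 0.996, -0.001], [0.996, 0.088, 0.025], [0.025, 0.001, -1.0]]
ft_force: [-2.2, 3.6, -1.4]
finger_gap: 12.7
finger_force: 6.0
```

>>> servo_tool(deltas=[{"tx": 0,"ty": 0,"tz": -1,"wx": -0.4,"wy": 0,"wz": 0,"jaw": -1},{"tx": 0,"ty": 0.2,"tz": -1.5,"wx": -0.6,"wy": 0,"wz": 0,"jaw": -1},{"tx": 0,"ty": 0.2,"tz": -1.5,"wx": -0.6,"wy": 0,"wz": 0,"jaw": -1}])

```text
clock: 25.5
tool_pos: [487.0, 102.9, 55.2]
tool_rot: [[-0.088, 0.996, -0.001], [0.996, 0.088, 0.015], [0.015, 0.0, -1.0]]
ft_force: [-1.8, 3.4, -0.6]
finger_gap: 12.9
finger_force: 6.0
```

>>> servo_tool(deltas=[{"tx": 0,"ty": 0,"tz": -0.6,"wx": 0,"wy": 0,"wz": 0,"jaw": -1},{"tx": 0,"ty": 0,"tz": -0.6,"wx": 0,"wy": 0,"wz": 0,"jaw": -1}])

```text
clock: 25.7
tool_pos: [487.0, 103.1, 54.7]
tool_rot: [[-0.088, 0.996, -0.001], [0.996, 0.088, 0.015], [0.015, 0.0, -1.0]]
ft_force: [-2.2, 4.8, -0.9]
finger_gap: 13.0
finger_force: 6.0
```

>>> servo_tool(deltas=[{"tx": 0,"ty": -0.4,"tz": -0.6,"wx": 0,"wy": 0,"wz": 0,"jaw": -1},{"tx": 0,"ty": -0.5,"tz": -0.6,"wx": 0,"wy": 0,"wz": 0,"jaw": -1}])

```text
clock: 25.9
tool_pos: [486.9, 103.1, 54.2]
tool_rot: [[-0.088, 0.996, -0.001], [0.996, 0.088, 0.016], [0.016, 0.0, -1.0]]
ft_force: [-3.0, 6.2, 0.4]
finger_gap: 13.0
finger_force: 6.0
```

>>> servo_tool(deltas=[{"tx": 0,"ty": 0,"tz": -0.5,"wx": 0,"wy": 0,"wz": 0,"jaw": -1},{"tx": 0,"ty": 0,"tz": -0.5,"wx": 0,"wy": 0,"wz": 0,"jaw": -1}])

```text
clock: 26.1
tool_pos: [487.0, 103.2, 53.8]
tool_rot: [[-0.088, 0.996, -0.001], [0.996, 0.088, 0.016], [0.016, 0.0, -1.0]]
ft_force: [-3.6, 5.7, 1.0]
finger_gap: 12.9
finger_force: 6.0
```

Foot appears to touch: fz changes sign at the predicted height. I relieve the side load and open the jaws slowly.

>>> servo_tool(deltas=[{"tx": -0.3,"ty": 0.6,"tz": 0,"wx": 0,"wy": 0,"wz": 0,"jaw": -1},{"tx": -0.3,"ty": 0.8,"tz": 0,"wx": 0,"wy": 0,"wz": 0,"jaw": -0.65},{"tx": -0.3,"ty": 0.8,"tz": 0,"wx": 0,"wy": 0,"wz": 0,"jaw": -0.5},{"tx": -0.3,"ty": 0.8,"tz": 0,"wx": 0,"wy": 0,"wz": 0,"jaw": -0.3},{"tx": -0.3,"ty": 0.8,"tz": 0,"wx": 0,"wy": 0,"wz": 0,"jaw": -0.1},{"tx": -0.3,"ty": 0.8,"tz": 0,"wx": 0,"wy": 0,"wz": 0,"jaw": -0.1}])

```text
clock: 26.7
tool_pos: [486.9, 103.0, 53.7]
tool_rot: [[-0.087, 0.996, -0.001], [0.996, 0.087, 0.015], [0.015, 0.001, -1.0]]
ft_force: [0.0, -1.2, -0.6]
finger_gap: 35.7
finger_force: 0.0
```

>>> servo_tool(deltas=[{"tx": 0,"ty": 0,"tz": 15,"wx": 0,"wy": 0,"wz": 0,"jaw": -0.1},{"tx": 0,"ty": 0,"tz": 45,"wx": 0,"wy": 0,"wz": 0,"jaw": -0.1},{"tx": 0,"ty": -15,"tz": 85,"wx": 0,"wy": 0,"wz": 0,"jaw": -0.1},{"tx": 0,"ty": -40,"tz": 115,"wx": 0,"wy": 0,"wz": 0,"jaw": -0.1},{"tx": 0,"ty": -65,"tz": 135,"wx": 0,"wy": 0,"wz": 0,"jaw": -0.1},{"tx": 0,"ty": -75,"tz": 140,"wx": 0,"wy": 0,"wz": 0,"jaw": -0.1},{"tx": 0,"ty": -75,"tz": 140,"wx": 0,"wy": 0,"wz": 0,"jaw": -0.1},{"tx": 0,"ty": -75,"tz": 140,"wx": 0,"wy": 0,"wz": 0,"jaw": -0.1}])

```text
clock: 27.5
tool_pos: [486.2, 29.2, 192.4]
tool_rot: [[-0.088, 0.996, -0.003], [0.996, 0.088, 0.015], [0.015, -0.001, -1.0]]
ft_force: [-0.1, -0.1, -0.5]
finger_gap: 39.7
finger_force: 0.0
```

```bash
python3 - <<'E'
from h import *
import pickle
a=np.radians(5.3);R=np.array([[np.cos(a),-np.sin(a)],[np.sin(a),np.cos(a)]]);o=np.array([486.7,106.5]);z0=8
s=arm.state();c=cap('wrist');pickle.dump((c,s),open('wf.pkl','wb'));print(s['clock'],np.round(s['tool_pos'],1),s['finger_gap'],np.round(s['ft_force'],1))
K=[*(o+R@[0,0]),73+z0];p=wproj(c,s,[K])[0];print('knob pred',p)
g=cv2.GaussianBlur(c['image'],(0,0),.6).max(2);rr=np.arange(24,54,2.)
for y in range(-22,23,4):
    P=o+np.c_[rr,rr*0+y]@R.T;q=wproj(c,s,np.c_[P,rr*0+29]).astype(np.float32)
    print('row y',y,cv2.remap(g,q[:,:1],q[:,1:],1).ravel().tolist())
for n in('side','scene'):
    d=cap(n);v,u=np.mgrid[0:480,0:640];W=world(d,u.ravel(),v.ravel());F=np.c_[(W[:,:2]-o)@R,W[:,2]-z0]
    k=(abs(F[:,0]+2)<5)&(F[:,1]>-70)&(F[:,1]<-16)&(F[:,2]>28)&(F[:,2]<60)
    if k.sum()>5:print(n,k.sum(),'arm slope',np.polyfit(F[k][:,1],F[k][:,2],1))
    k=(np.hypot(F[:,0],F[:,1])<14)&(F[:,2]>60);print(n,'knob top',np.percentile(F[k][:,2],[50,95]) if k.sum() else None)
p=p.astype(int);im=c['image'];y0=max(0,p[1]-110);cv2.imwrite('pics/f8.png',cv2.resize(im[y0:y0+200,p[0]-120:p[0]+140],None,fx=3,fy=3,interpolation=cv2.INTER_CUBIC))
E
```

```text
27.5 [486.2  29.2 192.4] 39.70667746202884 [-0.1 -0.1 -0.5]
knob pred [327.67337288 136.08645755]
row y -22 [99, 99, 100, 116, 159, 217, 243, 242, 242, 241, 241, 239, 235, 240, 240]
row y -18 [99, 99, 99, 102, 133, 220, 251, 252, 252, 251, 249, 239, 172, 138, 143]
row y -14 [99, 99, 100, 104, 138, 220, 250, 252, 252, 251, 250, 241, 191, 173, 169]
row y -10 [99, 99, 100, 100, 123, 212, 250, 252, 252, 251, 250, 244, 225, 207, 203]
row y -6 [99, 98, 99, 103, 136, 215, 251, 252, 252, 251, 250, 245, 237, 243, 243]
row y -2 [100, 101, 99, 102, 140, 216, 250, 252, 252, 251, 250, 246, 237, 243, 243]
row y 2 [101, 99, 99, 104, 145, 215, 250, 252, 252, 251, 250, 245, 237, 243, 243]
row y 6 [99, 100, 101, 105, 145, 214, 250, 252, 252, 251, 250, 246, 239, 243, 244]
row y 10 [100, 100, 100, 106, 137, 212, 250, 252, 252, 251, 250, 244, 194, 176, 182]
row y 14 [100, 100, 101, 105, 136, 209, 249, 252, 252, 251, 250, 242, 185, 188, 187]
row y 18 [99, 100, 101, 104, 126, 197, 248, 252, 252, 251, 250, 243, 181, 155, 157]
row y 22 [99, 101, 102, 116, 172, 223, 243, 245, 245, 244, 242, 239, 234, 241, 243]
side 27 arm slope [-0.04432881 42.5555911 ]
side knob top [66.0434984  81.77665249]
scene 48 arm slope [-1.16602060e-02  4.37241582e+01]
scene knob top [66.93390271 80.29958165]
```

The flat's edge sits at the same distance all along the bar, the arm is level (slope about 0), and the knob top is at 80 mm as it should be. The robot is clear, so I hand the job in.

```bash
python3 -c "
from cell import arm
print(arm.finish_job())"
```

```text
the job is handed in; nothing more can be done
None
```

The job is handed in, with no verdict returned: the disc's flat lies flush against the alignment bar, the weighted arm is down with its foot on the disc, and the gripper is clear; peak force read on the glass was 10.8 N, above the 6–9 N you gave.

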